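Run the prize draw with the cranked draw drum

ROBOT

A 7-joint arm with a two-finger parallel gripper is mounted at the origin on the work surface. World frame = base frame: x ahead of the robot, y to its left, z up, the work surface at z = 0. Lengths are in m, angles in rad, forces in N, time in s.
With the tool pointing down it reaches from about 0.4 to 0.85 m from the base axis. Payload 10.4 kg.
Tool frame: the origin (TCP) lies at the very end of the fingers, on their centre line; the grasp point (between the pads) lies 19 mm behind it (manip.tcp_to_grasp is the z of the grasp point in the tool frame, in m); z points along the fingers, x is the direction in which the jaws open and shut, and the axes are right-handed (so a half turn about z gives the same grasp; the last joint's range is limited). The gripper opens to 85 mm and grips with 20 to 120 N. Pads are 22 mm wide; open, the fingers measure 114 mm over their backs; the gripper's body (76 mm by 85 mm) begins 54 mm behind the grasp point. The pads swing forward as they close: fully open they stand 13 mm farther back than shut.
Start: joints at [1.225, 0.332, -0.065, 1.46, 0.022, 1.35, -0.088], TCP at [0.198, -0.593, 0.231] pointing down, gripper open.
Joint ranges: [-2.6, 2.6], [-0.5, 2.12], [-1.47, 1.34], [0.16, 2.42], [-1.27, 4.41], [0.06, 2.06], [-2.6, 2.6]. Speed limits (rad/s): [2.22, 2.22, 2.79, 2.79, 3.14, 3.14, 3.14].

INTERFACE

Orientations are given as a unit quaternion [x, y, z, w].
In Python, from workcell import manip gives the robot as it stands.
- The arm moves only by the tool servo_tool, never from a script. Its argument "moves" is a list of rows, each an object with "travel": the shift along the tool's x, y, z in mm, a list of three; "dr": the turn, a rotation vector about the tool's x, y, z in degrees, a list of three. A call has 1 to 12 rows; each row shifts and turns the commanded pose from where the row before left it, along the tool's axes as they then stand; what a row does not reach is not made up. A row lasts 1/8 s, in which the tool goes at most 62.5 mm and 10.7 degrees, less where a joint would pass 70% of its speed; a pose out of reach is approached as far as the arm can. A call is refused whole if a number of a shift passes 62.5 or a number of a turn 10.7, either way. A call with a gripper value outside its range is refused whole. "claw" is the closure, from 0 (fully open) to 1 (shut), set as the call begins (left out, the last holds). The fingers move at their own pace and stop on an object; "squeeze" is the grip in N (left out, the last holds). Time passes only in rows, so rows that do not move let the fingers close. It gives the time, the measured TCP pose, the force and the opening at its end, in the units of the state.
- manip.get_obs(): the state, without advancing time (a new reading comes with each control period).
- manip.camera(name): name is "scene" or "top" or "wrist"; returns the picture (420x560x3 uint8, blue, green, red); there is no depth.
- manip.calibration(name): a dict with "intrinsics" (3x3 intrinsics, pixels), "view" (4x4, takes a point from world to camera coordinates). Camera axes: x right, y down, z forward; pixel columns grow to the right and rows downward; lengths in m; the calibration is good to about 2 mm. A picture is of the moment at which its call begins: read the wrist's pose just before it. calibration takes no time and is no camera call; for the wrist camera it gives the pose at the moment of the call.
- manip.hand_in(): hands the job in, once; it reports no verdict.
The state is a dict: "clock": time; "joint_pos": joint angles; "joint_velocities": joint speeds; "tau": joint torques, N m; "position": TCP position; "ee_rot": TCP orientation; "ft_force": force on the tool from outside, world axes, zero at the start; "torque": the same for the moment, N m; "grip_width": opening from 0.0 (shut) to 1.0 (fully open).
Only numpy, scipy, OpenCV 4.12 (cv2) and the standard library are available. Lean on these libraries where they do the work, as an engineer would, in place of code of your own. Each camera call takes 0.05 s, during which the arm holds its last target. There are 200 camera calls.

TASK

Run the prize draw: first lift the gate board out of its stand and slide it, upright, down into the slot at the open end of the catch tray until it sits on the tray floor. Then put every wooden draw piece into the drum through its open side, crank the drum over until the open side faces straight down and all the pieces have dropped into the tray, and finally crank it back so that the open side faces straight up again, with the gate still home. Leave the other things on the table where they are.

Things in the scene. Friction and masses are not known exactly. Their poses are not given: they have to be found in the camera images.
- cradle: fixed wooden cradle: catch tray below, two end posts carrying the drum. Origin: on the table under the middle of the axle; x points to the tray's closed rear wall, away from the robot, y along the axle to the left, z up. The posts (50 by 12 mm, 175 mm high) stand at y = +-74 mm. The axle is 155 mm above the table.
- tray (a point): a point on the tray floor (8 mm above the table) under the axle. The tray reaches from cradle x = -152 to +108 mm; inner width 124 mm; side walls 6 mm thick, their tops 45 mm above the table; rear wall 70 mm. The end toward the robot (-x) is open until the gate is in.
- slot (a point): bottom of the gate slot: midway between two upright grooves on the inner faces of the side walls near the tray's open end, on the tray floor (8 mm above the table, cradle x = -140 mm). Grooves 12 mm wide along x, straight up to 48 mm above the table, a flared mouth above that to 60 mm. The gate goes straight down, its faces square to cradle x, either face forward.
- drum (a joint): angle of the drum, rad: 0 = open side straight up, pi = straight down. Rising values carry the open side away from the robot (+x) and down, and the crank grip from the robot's side over the top to the far side. End stops at -0.3 and 3.45. It stays where it is left (friction 0.22 N m, about 4 N at the grip). Pieces slide out by themselves near pi; should some wedge, swinging the drum back and forth frees them.
- crank_grip (a point): middle of the crank's black grip, a freely spinning sleeve 16 mm in diameter, 58 mm long, parallel to the axle, at cradle y = -130 mm (right of the drum), 60 mm from the axle. It turns with the drum: at angle q it is at cradle x = -60 cos q mm, height 155 + 60 sin q mm. It can be taken from above and led along its arc with the gripper pointing down throughout.
- port (a point): centre of the drum's open side, 60 mm from the axle; turns with the drum. The drum is six-sided, 60 mm from axle to each flat, 6 mm walls, 106 mm long inside, with round end discs of 72 mm radius (outer faces at cradle y = +-60 mm). One side, 69 mm wide, is open over its whole length: with it up, let pieces fall in from just above the discs.
- gate: gate board, loose, standing upright in its stand at the start: plywood 8 (x) by 116 (y) by 62 (z) mm, with a wooden handle block 14 (x) by 40 (y) by 24 (z) mm centred on its top edge, from 62 to 86 mm. Origin: centre of its underside; x is the thin direction, z up. 60 g.
- gate_stand: slotted wooden stand of the gate, fixed, 60 by 140 mm, 38 mm high, with a slot 11 mm wide along its y; slot floor 6 mm above the table. Origin: centre of its underside. Its axes agree with the gate's at the start; the gate is drawn out straight up.
- piece1: wooden draw piece, loose: a six-sided block 26 mm across the flats (two of the flats face its own +-x, the others every 60 deg), 30 mm across the corners, flats 18 mm high, with a domed top, 26 mm high in all; origin: centre of its flat underside, z along its axis (up as it stands at the start). About 20 g. Three to five of the five are present.
- piece2: wooden draw piece, loose: a six-sided block 26 mm across the flats (two of the flats face its own +-x, the others every 60 deg), 30 mm across the corners, flats 18 mm high, with a domed top, 26 mm high in all; origin: centre of its flat underside, z along its axis (up as it stands at the start). About 20 g. Three to five of the five are present.
- piece3: wooden draw piece, loose: a six-sided block 26 mm across the flats (two of the flats face its own +-x, the others every 60 deg), 30 mm across the corners, flats 18 mm high, with a domed top, 26 mm high in all; origin: centre of its flat underside, z along its axis (up as it stands at the start). About 20 g. Three to five of the five are present.
- piece4: wooden draw piece, loose: a six-sided block 26 mm across the flats (two of the flats face its own +-x, the others every 60 deg), 30 mm across the corners, flats 18 mm high, with a domed top, 26 mm high in all; origin: centre of its flat underside, z along its axis (up as it stands at the start). About 20 g. Three to five of the five are present.
- piece5: wooden draw piece, loose: a six-sided block 26 mm across the flats (two of the flats face its own +-x, the others every 60 deg), 30 mm across the corners, flats 18 mm high, with a domed top, 26 mm high in all; origin: centre of its flat underside, z along its axis (up as it stands at the start). About 20 g. Three to five of the five are present.
- tape_roll: loose roll of clear tape lying among the draw pieces, 56 mm in diameter, 18 mm high; not part of the job. Origin: centre of its underside.
- string1: cotton string cone, loose, white, 84 mm in diameter, 85 mm high; leave alone. Origin: centre of its underside.
- string2: cotton string cone, loose, white, 84 mm in diameter, 85 mm high; leave alone. Origin: centre of its underside.
- string3: cotton string cone, loose, white, 84 mm in diameter, 85 mm high; leave alone. Origin: centre of its underside.
- cup1: paper cup, loose, 72 mm across the rim, 85 mm high; leave alone. Origin: centre of its underside.
- cup2: paper cup, loose, 72 mm across the rim, 85 mm high; leave alone. Origin: centre of its underside.
- dispenser1: blue tape dispenser, loose and heavy, 150 by 62 mm, about 112 mm high with its roll; leave alone. Origin: centre of its underside.
- dispenser2: green tape dispenser, loose and heavy, 150 by 62 mm, about 112 mm high with its roll; leave alone. Origin: centre of its underside.

How it is judged:
On the way, in this order (a step that is already met when the one before it is completed fails the run):
1. the gate board stands fully home in the tray's slot, let go (horizontal distance between gate and slot below 0.008 m and z of gate in the frame of cradle between 0 and 0.013 m and angle between gate's own z axis and vertical below 0.15 rad and angle between the x axis of gate and the x axis of cradle, either way round below 0.12 rad and contact force between the fingers and gate below 0.3 N), for 0.2 s.
2. all the draw pieces that are present lie inside the drum, let go, with the gate home (x of piece1 in the frame of cradle between -0.066 and 0.066 m and y of piece1 in the frame of cradle between -0.058 and 0.058 m and z of piece1 in the frame of cradle between 0.092 and 0.205 m and x of piece2 in the frame of cradle between -0.066 and 0.066 m and y of piece2 in the frame of cradle between -0.058 and 0.058 m and z of piece2 in the frame of cradle between 0.092 and 0.205 m and x of piece3 in the frame of cradle between -0.066 and 0.066 m and y of piece3 in the frame of cradle between -0.058 and 0.058 m and z of piece3 in the frame of cradle between 0.092 and 0.205 m and x of piece4 in the frame of cradle between -0.066 and 0.066 m and y of piece4 in the frame of cradle between -0.058 and 0.058 m and z of piece4 in the frame of cradle between 0.092 and 0.205 m and x of piece5 in the frame of cradle between -0.066 and 0.066 m and y of piece5 in the frame of cradle between -0.058 and 0.058 m and z of piece5 in the frame of cradle between 0.092 and 0.205 m and horizontal distance between gate and slot below 0.008 m and z of gate in the frame of cradle between 0 and 0.013 m and angle between gate's own z axis and vertical below 0.15 rad and angle between the x axis of gate and the x axis of cradle, either way round below 0.12 rad and contact force between the fingers and piece1 below 0.3 N and contact force between the fingers and piece2 below 0.3 N and contact force between the fingers and piece3 below 0.3 N and contact force between the fingers and piece4 below 0.3 N and contact force between the fingers and piece5 below 0.3 N), for 0.2 s.
3. the drum is turned until its open side faces down (within about 15 degrees) and all the pieces are in the tray (x of piece1 in the frame of cradle between -0.14 and 0.106 m and y of piece1 in the frame of cradle between -0.064 and 0.064 m and z of piece1 in the frame of cradle between 0 and 0.085 m and x of piece2 in the frame of cradle between -0.14 and 0.106 m and y of piece2 in the frame of cradle between -0.064 and 0.064 m and z of piece2 in the frame of cradle between 0 and 0.085 m and x of piece3 in the frame of cradle between -0.14 and 0.106 m and y of piece3 in the frame of cradle between -0.064 and 0.064 m and z of piece3 in the frame of cradle between 0 and 0.085 m and x of piece4 in the frame of cradle between -0.14 and 0.106 m and y of piece4 in the frame of cradle between -0.064 and 0.064 m and z of piece4 in the frame of cradle between 0 and 0.085 m and x of piece5 in the frame of cradle between -0.14 and 0.106 m and y of piece5 in the frame of cradle between -0.064 and 0.064 m and z of piece5 in the frame of cradle between 0 and 0.085 m and value of joint drum between 2.88 and 3.41 rad), for 0.1 s.
At the end, for the whole second after the job is handed in: the gate is home in the slot (within 8 mm, on the tray floor within 5 mm, upright and square within about 7 degrees), every piece present lies at rest in the tray, and the drum's open side faces up within 15 degrees (horizontal distance between gate and slot below 0.008 m and z of gate in the frame of cradle between 0 and 0.013 m and angle between gate's own z axis and vertical below 0.15 rad and angle between the x axis of gate and the x axis of cradle, either way round below 0.12 rad and x of piece1 in the frame of cradle between -0.14 and 0.106 m and y of piece1 in the frame of cradle between -0.064 and 0.064 m and z of piece1 in the frame of cradle between 0 and 0.085 m and x of piece2 in the frame of cradle between -0.14 and 0.106 m and y of piece2 in the frame of cradle between -0.064 and 0.064 m and z of piece2 in the frame of cradle between 0 and 0.085 m and x of piece3 in the frame of cradle between -0.14 and 0.106 m and y of piece3 in the frame of cradle between -0.064 and 0.064 m and z of piece3 in the frame of cradle between 0 and 0.085 m and x of piece4 in the frame of cradle between -0.14 and 0.106 m and y of piece4 in the frame of cradle between -0.064 and 0.064 m and z of piece4 in the frame of cradle between 0 and 0.085 m and x of piece5 in the frame of cradle between -0.14 and 0.106 m and y of piece5 in the frame of cradle between -0.064 and 0.064 m and z of piece5 in the frame of cradle between 0 and 0.085 m and value of joint drum between -0.26 and 0.26 rad and linear speed of gate below 0.03 m/s and linear speed of each of piece1, piece2, piece3, piece4, piece5 below 0.05 m/s); the robot touches nothing.
It fails at once if one of the other things (tape roll, string cones, paper cups, tape dispensers) is pushed more than 4 cm or tipped over (distance of any of tape_roll, string1, string2, string3, cup1, cup2, dispenser1, dispenser2 from where it was at the start of the episode above 0.04 m or angle between any of tape_roll, string1, string2, string3, cup1, cup2, dispenser1, dispenser2's own z axis and vertical above 0.5 rad).
Of piece1, piece2, piece3, piece4, piece5 only 3 to 5 are there at a start; the rules pass over those that are not, and their reading is None.
At some moment in a run one of piece1, piece2, piece3, piece4, piece5 may be knocked a few centimetres aside while the robot is not near it.
It also fails if it takes over 210 s, if anything falls off the work surface, if the arm or the gripper's body presses on something with over 40 N, if the wrist force passes 120 N, or if a joint passes its speed limit or range.

## Working session

There is one attempt and no reset: what is moved stays moved. The work goes in short steps, Python scripts to look and compute and a tool call to move; the robot and the scene stay as the last step left them, time stands still between calls to the robot, and variables do not carry over. Pictures are saved under pics/ and viewed, on a budget of 14 in all, crops included, one or two more only if the job needs it, and the job is handed in when it is done.

Besides the shell and the picture viewer there is one more tool, called after "Call:" as name([rows], argument=value, ...), one row to a line, values as JSON. servo_tool: Moves the arm, as the interface text tells. Its arguments: {"type":"object","properties":{"moves":{"type":"array","items":{"type":"object","properties":{"travel":{"type":"array","items":{"type":"number"}},"dr":{"type":"array","items":{"type":"number"}}}}},"claw":{"type":"number"},"squeeze":{"type":"number"}},"required":["moves"]}

```bash
mkdir -p pics; ls; cat > h.py <<'E'
import numpy as np, cv2
from workcell import manip
from scipy.spatial.transform import Rotation as R
def cal(n):
    c=manip.calibration(n); return np.array(c["intrinsics"]),np.array(c["view"])
def ray(n,u,v,z,c=None):
    K,V=c or cal(n); Rm,t=V[:3,:3],V[:3,3]; o=-Rm.T@t
    d=Rm.T@np.linalg.inv(K)@np.array([u,v,1.]); return o+d*(z-o[2])/d[2]
def proj(n,p,c=None):
    K,V=c or cal(n); q=K@(V[:3,:3]@np.array(p)+V[:3,3]); return q[:2]/q[2]
E
python3 - <<'E'
from h import *
o=manip.get_obs(); print({k:np.round(o[k],3) for k in("clock","position","ee_rot","ft_force","grip_width")})
print(manip.tcp_to_grasp)
for n in("scene","top","wrist"):
    im=manip.camera(n); cv2.imwrite(f"pics/{n}0.png",im)
    K,V=cal(n); print(n,np.round(K,1).tolist(),np.round(V,3).tolist())
cv2.imwrite("pics/top0b.png",cv2.resize(cv2.imread("pics/top0.png"),(800,600),interpolation=cv2.INTER_CUBIC))
E
```

```text
pics
{'clock': np.float64(0.0), 'position': array([ 0.198, -0.592,  0.23 ]), 'ee_rot': array([ 0.812, -0.584, -0.001, -0.   ]), 'ft_force': array([-0.226,  0.313,  0.083]), 'grip_width': np.float64(0.999)}
-0.0187
scene [[462.3, 0.0, 278.7], [0.0, 462.3, 210.5], [0.0, 0.0, 1.0]] [[-0.873, 0.487, 0.014, 0.513], [0.411, 0.752, -0.515, -0.128], [-0.261, -0.444, -0.857, 1.546], [0.0, 0.0, 0.0, 1.0]]
top [[444.0, 0.0, 279.9], [0.0, 444.0, 208.3], [0.0, 0.0, 1.0]] [[0.021, -1.0, 0.008, -0.083], [-0.999, -0.022, -0.047, 0.568], [0.047, -0.007, -0.999, 1.532], [0.0, 0.0, 0.0, 1.0]]
wrist [[309.4, 0.0, 277.7], [0.0, 309.4, 206.5], [0.0, 0.0, 1.0]] [[0.318, -0.948, -0.001, -0.626], [-0.899, -0.302, 0.317, -0.042], [-0.301, -0.1, -0.949, 0.381], [0.0, 0.0, 0.0, 1.0]]
```

View pics/top0b.png

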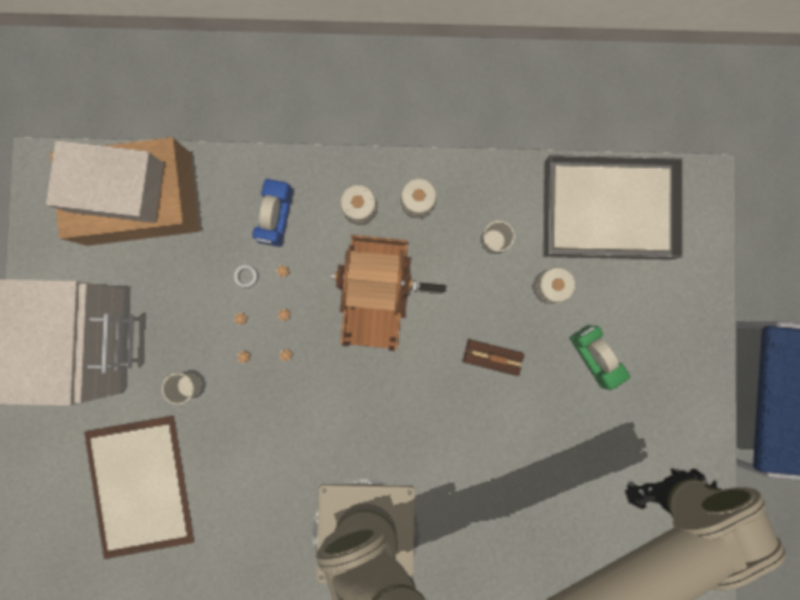

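View pics/scene0.png

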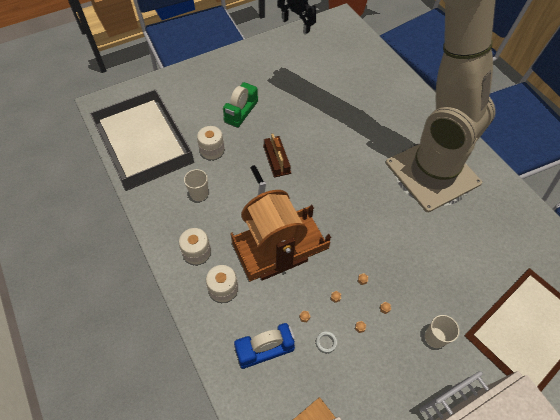

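Top view (800x600): five pieces at about (283,271), (241,319), (284,315), (244,356) and (286,354), with the tape roll at (245,276). The cradle is around (375,290), the crank grip at (432,288), and the gate in its stand at (494,357). I'll enlarge the cradle and gate to measure them.

```bash
python3 - <<'E'
from h import *
t=cv2.imread("pics/top0.png"); s=cv2.imread("pics/scene0.png")
a=cv2.resize(t[155:270,225:375],(800,600),interpolation=cv2.INTER_CUBIC)[:, :]
cv2.imwrite("pics/c1.png",a)
cv2.imwrite("pics/c2.png",cv2.resize(s[130:290,215:365],(600,600),interpolation=cv2.INTER_CUBIC))
print(800/150,600/115)
k=0.7
for n,u,v,z in [("p",283,271,.02),("p",241,319,.02),("p",284,315,.02),("p",244,356,.02),("p",286,354,.02),("tape",245,276,.018),("gate",494,357,.09)]:
    print(n,np.round(ray("top",u*k,v*k,z),3))
E
```

```text
5.333333333333333 5.217391304347826
p [0.628 0.214 0.02 ]
p [0.509 0.312 0.02 ]
p [0.521 0.208 0.02 ]
p [0.42  0.302 0.02 ]
p [0.427 0.201 0.02 ]
tape [0.614 0.306 0.018]
gate [ 0.433 -0.291  0.09 ]
```

View pics/c1.png

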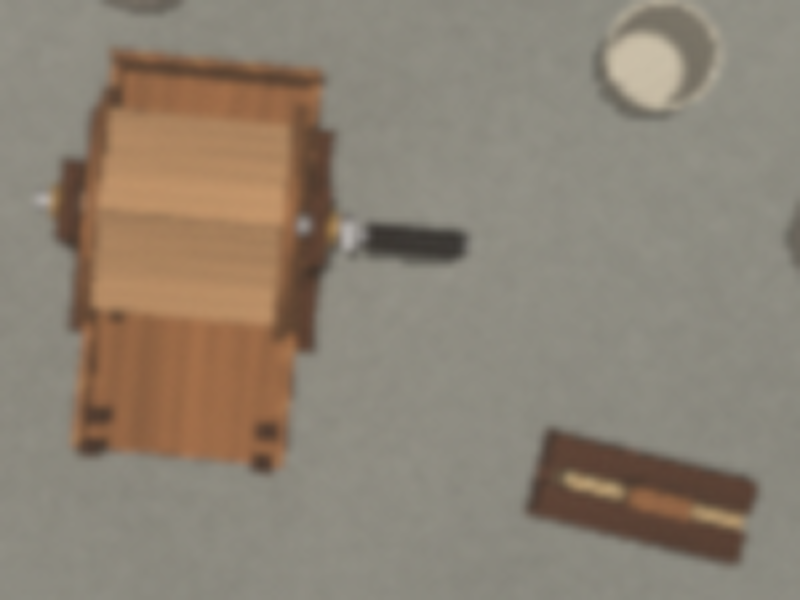

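View pics/c2.png

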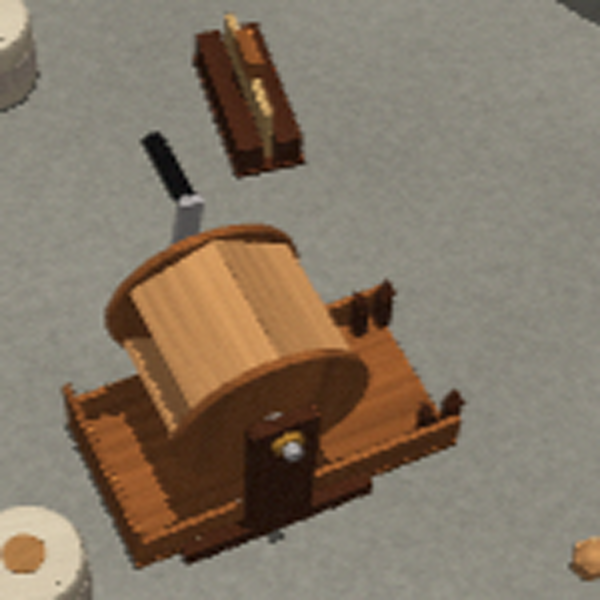

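```bash
cat > fit.py <<'E'
from h import *
from scipy.optimize import least_squares
C=lambda X,Y:(225+X/5.3333-.4,155+Y/5.2174-.4)
cam=cal("top")
def fit(pts,x0):
    def f(p):
        c,s=np.cos(p[2]),np.sin(p[2]);r=[]
        for (l,px) in pts:
            w=[p[0]+c*l[0]-s*l[1],p[1]+s*l[0]+c*l[1],l[2]]
            r+=list(proj("top",w,cam)-np.array(px))
        return r
    s=least_squares(f,x0); return s.x,np.round(s.fun,1)
cr=[((.108,.068,.07),C(113,52)),((.108,-.068,.07),C(324,73)),((-.152,.068,.045),C(75,452)),((-.152,-.068,.045),C(284,468)),((0,.080,.175),C(60,202)),]
x,r=fit(cr,[.6,0,-.1]); print("cradle",x,np.degrees(x[2]),r)
gt=[((.03,.07,.038),C(550,430)),((.03,-.07,.038),C(757,483)),((-.03,-.07,.038),C(740,562)),((-.03,.07,.038),C(528,513)),((0,.058,.068),C(562,478)),((0,-.058,.068),C(745,522)),((0,0,.092),C(661,500))]
g,r=fit(gt,[.43,-.29,-.2]); print("gate",g,np.degrees(g[2]),r)
c,s=np.cos(x[2]),np.sin(x[2])
print("slot",x[0]-.14*c,x[1]-.14*s)
for q in(1.2,1.4,1.57,1.8,2):
    l=np.array([-.06*np.cos(q),-.13]);w=[x[0]+c*l[0]-s*l[1],x[1]+s*l[0]+c*l[1],.155+.06*np.sin(q)]
    p=proj("top",w,cam);print(q,np.round([(p[0]-225+.4)*5.333,(p[1]-155+.4)*5.217]))
o=manip.get_obs();K,V=cal("wrist");ro=R.from_quat(o["ee_rot"]).as_matrix()
cp=-V[:3,:3].T@V[:3,3];print("cam in tool",ro.T@(cp-o["position"]),(ro.T@V[:3,:3].T).round(3).tolist())
E
python3 fit.py
```

```text
cradle [ 0.59985845 -0.01143077 -0.07436844] -4.260997950254826 [-0.3 -0.2  0.3 -0.4 -0.3 -0.1  0.4  0.7 -0.   0. ]
gate [ 0.43116142 -0.29819089 -0.22112844] -12.669726112822197 [-0.  -0.6  0.9 -0.9  0.1  1.1 -0.   0.6  0.1 -0.1 -0.5 -0.2 -0.5  0.2]
slot 0.4602454206148444 -0.0010287825356934885
1.2 [417. 269.]
1.4 [420. 249.]
1.57 [421. 231.]
1.8 [423. 208.]
2 [425. 189.]
cam in tool [ 0.00100354 -0.08171278 -0.1430147 ] [[1.0, 0.001, 0.0], [-0.001, 0.949, 0.317], [0.0, -0.317, 0.949]]
```

Call:
servo_tool([
  {"dr": [0,0,-9.8]},
  {"dr": [0,0,-9.8]},
  {"dr": [0,0,-9.8]},
  {"dr": [0,0,-9.8]},
  {"dr": [0,0,-9.8]},
  {"dr": [0,0,-9.7]},
  {"travel": [27,-55,6]},
  {"travel": [27,-55,6]},
  {"travel": [27,-55,6]},
  {"travel": [27,-55,6]},
  {"travel": [27,-55,6]},
  {"travel": [27,-55,6]},
], claw=0.4, squeeze=40)

```text
$.moves[0]: bad value
```

```bash
cat >> h.py <<'E'
def look(name,cam="wrist",s=1):
    o=manip.get_obs();c=cal(cam);im=manip.camera(cam)
    np.savez(f"pics/{name}.npz",K=c[0],V=c[1]);
    cv2.imwrite(f"pics/{name}.png",cv2.resize(im,None,fx=s,fy=s,interpolation=cv2.INTER_CUBIC) if s!=1 else im)
    return im,c
def load(name):
    d=np.load(f"pics/{name}.npz");return d["K"],d["V"]
def st():
    o=manip.get_obs();r=R.from_quat(o["ee_rot"]).as_matrix()
    print("t %.2f"%o["clock"],"pos",np.round(o["position"],4),"yaw %.2f"%np.degrees(np.arctan2(r[1,0],r[0,0])),"tilt",np.round(r[:2,2],3),"F",np.round(o["ft_force"],1),"w %.3f"%o["grip_width"])
    return o,r
def to(p,yaw=None):
    """tool-frame shift (mm) to world point p, in present tool axes, or in axes after turning to yaw"""
    o,r=st(); y0=np.degrees(np.arctan2(r[1,0],r[0,0]))
    print("shift",np.round(r.T@(np.array(p)-o["position"])*1000,1))
    if yaw is not None:
        a=np.radians(yaw);c,s=np.cos(a),np.sin(a);q=np.array([[c,s,0],[s,-c,0],[0,0,-1]])
        d=(yaw-y0+180)%360-180
        print("turn dr_z %.1f, then shift"%(-d),np.round(q.T@(np.array(p)-o["position"])*1000,1))
E
python3 -c "
from h import *
look('w1');to([.4312,-.2982,.19],-12.7)"
```

```text
t 0.20 pos [ 0.1982 -0.5925  0.2308] yaw -71.50 tilt [-0.     0.001] F [-0.1 -0.2 -0.9] w 0.998
shift [-205.2 -314.3   41. ]
turn dr_z -58.8, then shift [ 162.6 -338.4   40.8]
```

View pics/w1.png

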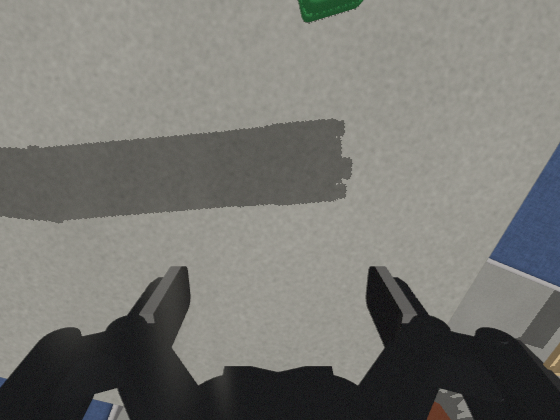

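The picture shows only the start view, because the call was refused: each row needs both keys. I'll send it again with both.

Call:
servo_tool([
  {"travel": [0,0,0],"dr": [0,0,-9.8]},
  {"travel": [0,0,0],"dr": [0,0,-9.8]},
  {"travel": [0,0,0],"dr": [0,0,-9.8]},
  {"travel": [0,0,0],"dr": [0,0,-9.8]},
  {"travel": [0,0,0],"dr": [0,0,-9.8]},
  {"travel": [0,0,0],"dr": [0,0,-9.8]},
  {"travel": [27,-55,6],"dr": [0,0,0]},
  {"travel": [27,-55,6],"dr": [0,0,0]},
  {"travel": [27,-55,6],"dr": [0,0,0]},
  {"travel": [27,-55,6],"dr": [0,0,0]},
  {"travel": [27,-55,6],"dr": [0,0,0]},
  {"travel": [27,-55,6],"dr": [0,0,0]},
], claw=0.4, squeeze=40)

```text
clock: 1.7
position: [0.4298, -0.3048, 0.1953]
ee_rot: [0.994, -0.111, 0.0, 0.0]
ft_force: [0.6, -0.4, 0.3]
grip_width: 0.6
```

```bash
python3 -c "
from h import *
look('w2');to([.4312,-.2982,.19],-12.7)"
```

```text
t 1.75 pos [ 0.4351 -0.2965  0.1948] yaw -12.16 tilt [0.002 0.003] F [4.  7.1 0.1] w 0.597
shift [-3.4  2.5  4.8]
turn dr_z 0.5, then shift [-3.4  2.5  4.8]
```

View pics/w2.png

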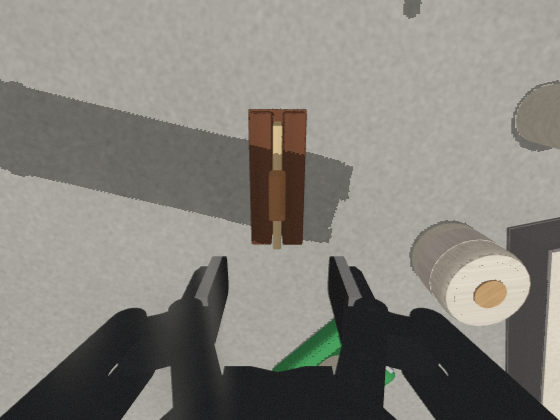

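Handle top is centred near (277,193), its ends at rows 171 and 220. The board's ends are at (277,124) and (277,248). The arm was still settling during the shot.

```bash
python3 -c "
from h import *
c=load('w2')
for u,v,z in [(277,171,.092),(277.5,220,.092),(277.5,124,.068),(277,249,.068)]: print(np.round(ray('wrist',u,v,z,c),4))
a=ray('wrist',277.5,124,.068,c);b=ray('wrist',277,249,.068,c);d=a-b;print(np.degrees(np.arctan2(d[1],d[0]))-90,(a+b)/2)
to([.4312,-.2982,.068])"
```

```text
[ 0.4363 -0.2768  0.092 ]
[ 0.4274 -0.3182  0.092 ]
[ 0.4445 -0.2425  0.068 ]
[ 0.4184 -0.3564  0.068 ]
-12.926730506270687 [ 0.43143433 -0.29943177  0.068     ]
t 1.75 pos [ 0.4351 -0.2965  0.1948] yaw -12.16 tilt [0.002 0.003] F [4.  7.1 0.1] w 0.597
shift [ -3.6   3.  126.8]
```

Call:
servo_tool([
  {"travel": [-3,3,0],"dr": [0,0,0.7]},
  {"travel": [0,0,40],"dr": [0,0,0]},
  {"travel": [0,0,40],"dr": [0,0,0]},
  {"travel": [0,0,35],"dr": [0,0,0]},
  {"travel": [0,0,16],"dr": [0,0,0]},
  {"travel": [0,0,0],"dr": [0,0,0]},
  {"travel": [0,0,0],"dr": [0,0,0]},
])

```text
clock: 2.62
position: [0.4259, -0.3095, 0.0657]
ee_rot: [0.993, -0.117, 0.001, 0.001]
ft_force: [-0.1, -0.5, 0.6]
grip_width: 0.6
```

Call:
servo_tool([
  {"travel": [0,0,0],"dr": [0,0,0]},
  {"travel": [0,0,0],"dr": [0,0,0]},
  {"travel": [0,0,0],"dr": [0,0,0]},
  {"travel": [0,0,0],"dr": [0,0,0]},
  {"travel": [0,0,0],"dr": [0,0,0]},
  {"travel": [0,0,0],"dr": [0,0,0]},
], claw=1, squeeze=50)

```text
clock: 3.38
position: [0.426, -0.3091, 0.0651]
ee_rot: [0.993, -0.117, 0.001, 0.0]
ft_force: [0.4, -0.1, 5.7]
grip_width: 0.152
```

```bash
python3 -c "
from h import *
to([.4602,-.001,.19],-4.3)"
```

```text
t 3.38 pos [ 0.426  -0.3091  0.0651] yaw -13.40 tilt [ 0.001 -0.001] F [ 0.4 -0.1  5.7] w 0.152
shift [ -38.  -307.6 -125.2]
turn dr_z -9.1, then shift [  11.  -309.8 -124.9]
```

Call:
servo_tool([
  {"travel": [0,0,-20],"dr": [0,0,0]},
  {"travel": [0,0,-40],"dr": [0,0,0]},
  {"travel": [0,0,-40],"dr": [0,0,0]},
  {"travel": [0,0,-35],"dr": [0,0,0]},
  {"travel": [0,0,0],"dr": [0,0,-9.1]},
  {"travel": [-8,-50,0],"dr": [0,0,0]},
  {"travel": [-8,-50,0],"dr": [0,0,0]},
  {"travel": [-8,-50,0],"dr": [0,0,0]},
  {"travel": [-8,-50,0],"dr": [0,0,0]},
  {"travel": [-8,-50,0],"dr": [0,0,0]},
  {"travel": [-8,-48,0],"dr": [0,0,0]},
  {"travel": [0,0,0],"dr": [0,0,0]},
])

```text
clock: 4.88
position: [0.3994, -0.0049, 0.1994]
ee_rot: [0.999, -0.035, 0.0, 0.0]
ft_force: [0.6, -0.4, -0.4]
grip_width: 0.156
```

Call:
servo_tool([
  {"travel": [0,0,0],"dr": [0,0,0]},
  {"travel": [0,0,0],"dr": [0,0,0]},
])

```text
clock: 5.12
position: [0.3997, -0.009, 0.1991]
ee_rot: [0.999, -0.038, -0.0, -0.0]
ft_force: [0.2, -0.5, -0.1]
grip_width: 0.156
```

```bash
python3 -c "
from h import *
look('w3',s=1.42);to([.4593,-.0126,.20],-4.3)"
```

```text
t 5.17 pos [ 0.3998 -0.0089  0.1991] yaw -4.41 tilt [-0.  0.] F [ 0.1  0.7 -0.6] w 0.156
shift [59.6 -0.9 -0.9]
turn dr_z -0.1, then shift [59.6 -0.8 -0.9]
```

View pics/w3.png

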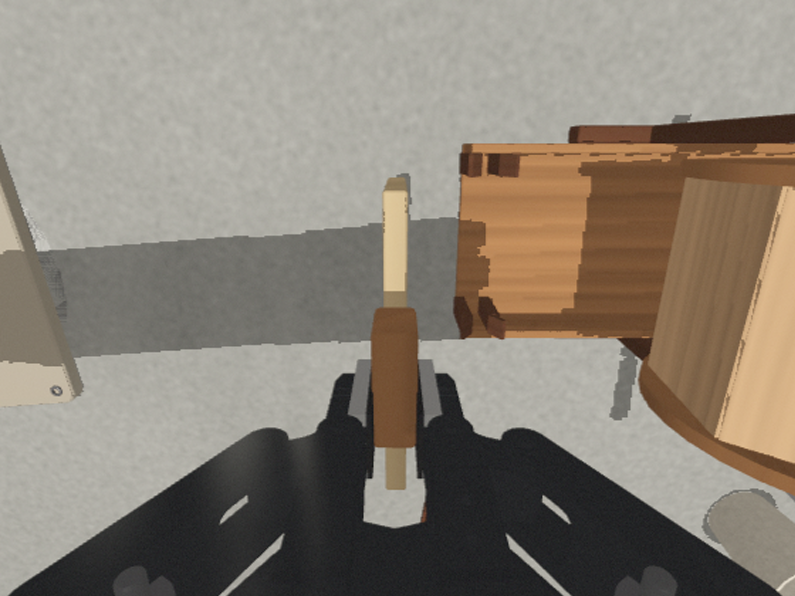

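Gate is held upright. The handle spans rows 310-446 at cols 374-417, and the slot posts are near (470-503,164) and (462-490,316). I'll enlarge the slot with the predicted groove overlaid.

```bash
python3 -c "
from h import *
c=load('w3');im=cv2.imread('pics/w3.png');s=1.42
x=[.59986,-.01143,-.07437]
cc,ss=np.cos(x[2]),np.sin(x[2])
crop=im[130:350,440:540];crop=cv2.resize(crop,None,fx=2.7,fy=2.7,interpolation=cv2.INTER_CUBIC)
big=cv2.resize(im[130:350,440:540],(600,594*600//270*0+594),interpolation=cv2.INTER_CUBIC)
fx,fy=6,2.7
for sy in(1,-1):
  for lx in(-.146,-.134):
    for z,col in((.048,(255,0,0)),(.06,(0,255,0)),(.008,(0,0,255))):
      l=(lx,sy*.062);w=[x[0]+cc*l[0]-ss*l[1],x[1]+ss*l[0]+cc*l[1],z]
      p=proj('w',w,c)*s;cv2.circle(big,(int((p[0]-440)*fx),int((p[1]-130)*fy)),3,col,-1)
cv2.imwrite('pics/c3.png',big)
for v,z in((310,.226),(446,.226)):
  print(np.round(ray('w',395.5/s,v/s,z,c),4))
for u,v,z in((397,190,.202),(396,488,.202)): print(np.round(ray('w',u/s,v/s,z,c),4))
"
```

```text
[0.4034 0.0278 0.226 ]
[ 0.3999 -0.0179  0.226 ]
[0.4063 0.0586 0.202 ]
[ 0.3973 -0.0561  0.202 ]
```

View pics/c3.png

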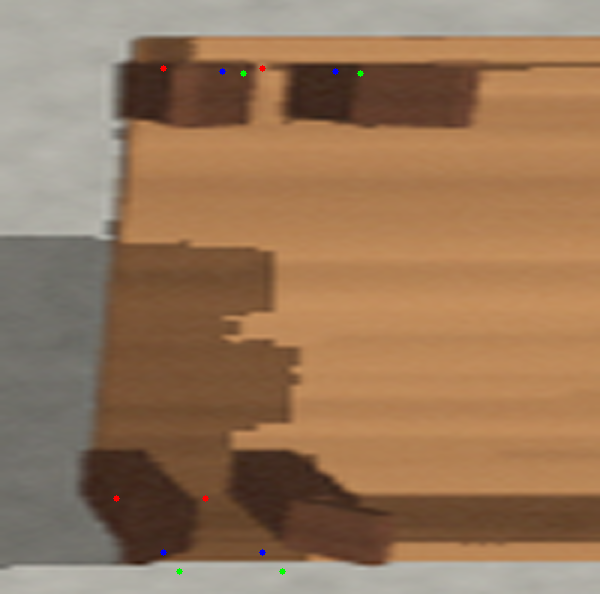

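Call:
servo_tool([
  {"travel": [30,-1,0],"dr": [0,0,0]},
  {"travel": [30,0,0],"dr": [0,0,0]},
  {"travel": [0,0,25],"dr": [0,0,0]},
  {"travel": [0,0,25],"dr": [0,0,0]},
  {"travel": [0,0,20],"dr": [0,0,0]},
  {"travel": [0,0,5],"dr": [0,0,0]},
  {"travel": [0,0,5],"dr": [0,0,0]},
  {"travel": [0,0,5],"dr": [0,0,0]},
  {"travel": [0,0,5],"dr": [0,0,0]},
  {"travel": [0,0,0],"dr": [0,0,0]},
])

```text
clock: 6.42
position: [0.4596, -0.0115, 0.1091]
ee_rot: [0.999, -0.038, -0.0, -0.0]
ft_force: [-0.5, -0.1, -1.2]
grip_width: 0.156
```

```bash
python3 -c "
from h import *
look('w4',s=1.42);to([.4598,-.0102,.067])"
```

```text
t 6.47 pos [ 0.4597 -0.0114  0.1093] yaw -4.30 tilt [-0. -0.] F [ 0.2  0.2 -0.4] w 0.153
shift [-0.  -1.2 42.3]
```

View pics/w4.png

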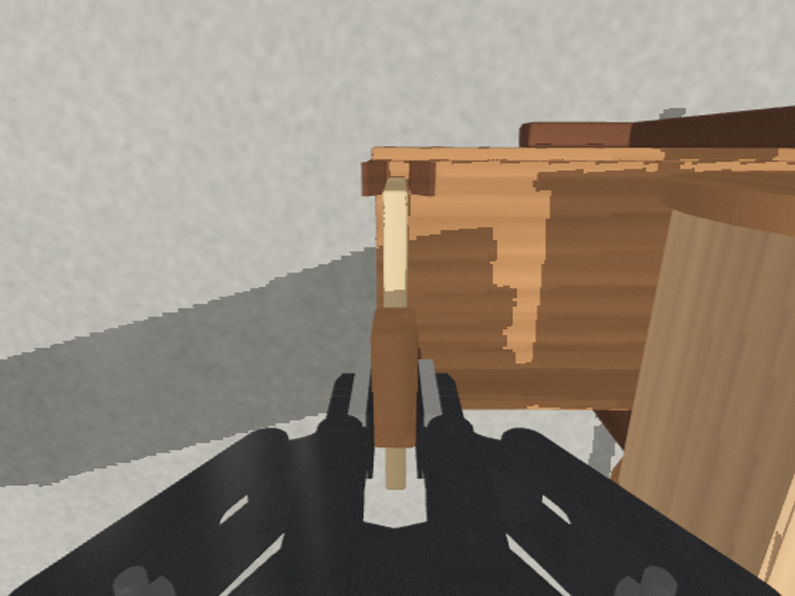

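The gate's lower edge sits between the posts: gap at cols 386-411, board at about 397, no contact force. I'll continue down.

Call:
servo_tool([
  {"travel": [0.7,-0.5,5],"dr": [0,0,0]},
  {"travel": [0,0,8],"dr": [0,0,0]},
  {"travel": [0,0,8],"dr": [0,0,0]},
  {"travel": [0,0,8],"dr": [0,0,0]},
  {"travel": [0,0,6],"dr": [0,0,0]},
  {"travel": [0,0,5],"dr": [0,0,0]},
  {"travel": [0,0,3],"dr": [0,0,0]},
  {"travel": [0,0,0],"dr": [0,0,0]},
  {"travel": [0,0,0],"dr": [0,0,0]},
])

```text
clock: 7.6
position: [0.4612, -0.011, 0.067]
ee_rot: [0.999, -0.038, 0.001, 0.0]
ft_force: [-1.5, -0.4, 6.7]
grip_width: 0.152
```

Call:
servo_tool([
  {"travel": [0,0,0],"dr": [0,0,0]},
  {"travel": [0,0,0],"dr": [0,0,0]},
  {"travel": [0,0,0],"dr": [0,0,0]},
  {"travel": [0,0,0],"dr": [0,0,0]},
  {"travel": [0,0,-20],"dr": [0,0,0]},
  {"travel": [0,0,-60],"dr": [0,0,0]},
  {"travel": [0,0,-60],"dr": [0,0,0]},
  {"travel": [0,0,-60],"dr": [0,0,0]},
  {"travel": [0,42,0],"dr": [0,0,0]},
  {"travel": [0,42,0],"dr": [0,0,0]},
  {"travel": [0,41,0],"dr": [0,0,0]},
  {"travel": [0,0,0],"dr": [0,0,0]},
], claw=0.5)

```text
clock: 9.1
position: [0.4503, -0.1388, 0.2659]
ee_rot: [0.999, -0.04, -0.0, 0.0]
ft_force: [0.3, 0.5, 0.5]
grip_width: 0.503
```

Call:
servo_tool([
  {"travel": [44,0,0],"dr": [0,0,0]},
  {"travel": [44,0,0],"dr": [0,0,0]},
  {"travel": [43,0,0],"dr": [0,0,0]},
  {"travel": [0,0,0],"dr": [0,0,0]},
  {"travel": [0,0,0],"dr": [0,0,0]},
])

```text
clock: 9.72
position: [0.5814, -0.1445, 0.2662]
ee_rot: [0.999, -0.037, -0.0, -0.0]
ft_force: [-1.2, 0.4, -0.3]
grip_width: 0.502
```

```bash
python3 -c "
from h import *
w,c=look('w5');to([.5828,-.1455,.20])
t,_=look('t5','top')
b=cv2.resize(t[180:255,275:350],(420,420),interpolation=cv2.INTER_CUBIC)
# pane 2: top crop of the tray front
cv2.imwrite('pics/c5.png',np.hstack([w[:, 100:480],b]))
"
```

```text
t 9.78 pos [ 0.5812 -0.1448  0.2666] yaw -4.26 tilt [ 0. -0.] F [ 0.6 -0.2  0.4] w 0.503
shift [ 1.6  0.5 66.6]
```

View pics/c5.png

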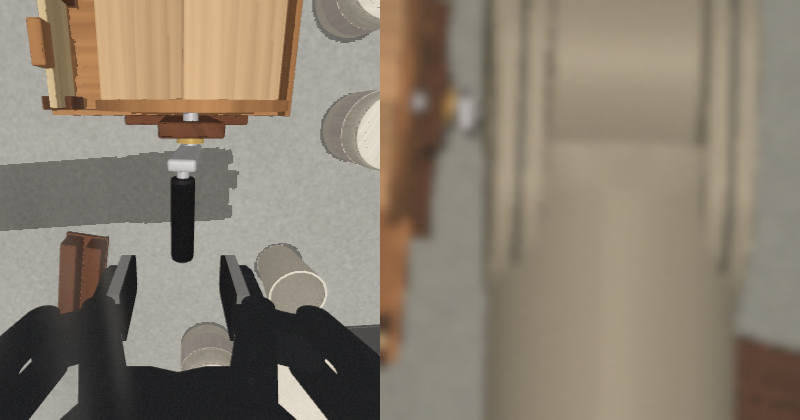

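The gate stands in the slot at left. The black grip is at cols 271-294, rows 178-262, between the open jaws.

```bash
cat > crank.py <<'E'
from h import *
import sys
X=[.59986,-.01143,-.07437]
def W(l): 
    c,s=np.cos(X[2]),np.sin(X[2]); return np.array([X[0]+c*l[0]-s*l[1],X[1]+s*l[0]+c*l[1],l[2]])
def L(w):
    c,s=np.cos(X[2]),np.sin(X[2]); d=np.array(w)-[X[0],X[1],0]; return np.array([c*d[0]+s*d[1],-s*d[0]+c*d[1],d[2]])
def arc(q0,q1,n):
    "tool steps (tool x ~ cradle x): dx, dz(tool down)"
    q=np.linspace(q0,q1,n+1);x=-60*np.cos(q);z=155+60*np.sin(q)
    for a,b in zip(np.diff(x),-np.diff(z)): print("[%.1f, 0, %.1f]"%(a,b),end=" ")
    print()
E
python3 -c "
from crank import *
c=load('w5')
for z in (.214,):print('sleeve cradle',L(ray('w',282.5,220,z,c)))
print('tcp cradle',L(manip.get_obs()['position']))
arc(1.46,0,10)"
```

```text
sleeve cradle [-0.0046918 -0.1280881  0.214    ]
tcp cradle [-0.00877082 -0.13475183  0.26689117]
[-8.6, 0, 1.6] [-8.3, 0, 2.8] [-7.8, 0, 4.0] [-7.1, 0, 5.1] [-6.3, 0, 6.1] [-5.3, 0, 6.9] [-4.3, 0, 7.6] [-3.1, 0, 8.2] [-1.9, 0, 8.5] [-0.6, 0, 8.7]
```

Call:
servo_tool([
  {"travel": [3,0,20],"dr": [0,0,0]},
  {"travel": [0,0,25],"dr": [0,0,0]},
  {"travel": [0,0,25],"dr": [0,0,0]},
  {"travel": [0,0,0],"dr": [0,0,0]},
  {"travel": [0,0,0],"dr": [0,0,0]},
])

```text
clock: 10.45
position: [0.5848, -0.1458, 0.197]
ee_rot: [0.999, -0.038, 0.0, 0.0]
ft_force: [-0.3, -0.3, -0.3]
grip_width: 0.503
```

Call:
servo_tool([
  {"travel": [0,0,0],"dr": [0,0,0]},
  {"travel": [0,0,0],"dr": [0,0,0]},
  {"travel": [0,0,0],"dr": [0,0,0]},
  {"travel": [0,0,0],"dr": [0,0,0]},
  {"travel": [0,0,0],"dr": [0,0,0]},
], claw=1, squeeze=35)

```text
clock: 11.08
position: [0.585, -0.1458, 0.1972]
ee_rot: [0.999, -0.038, 0.001, 0.0]
ft_force: [-1.3, 0.3, 5.6]
grip_width: 0.176
```

```bash
python3 -c "
from crank import *
o,r=st();l=L(o['position']);print(l,'q from x',np.arccos(-l[0]/.06))"
```

```text
t 11.07 pos [ 0.585  -0.1458  0.1972] yaw -4.31 tilt [ 0.001 -0.001] F [-1.3  0.3  5.6] w 0.176
[-0.00481286 -0.13509335  0.19718363] q from x 1.4904958048383623
```

Call:
servo_tool([
  {"travel": [-9.5,0,1.5],"dr": [0,0,0]},
  {"travel": [-9,0,2.8],"dr": [0,0,0]},
  {"travel": [-7.8,0,4],"dr": [0,0,0]},
  {"travel": [-7.1,0,5.1],"dr": [0,0,0]},
  {"travel": [-6.3,0,6.1],"dr": [0,0,0]},
  {"travel": [-5.3,0,6.9],"dr": [0,0,0]},
  {"travel": [-4.3,0,7.6],"dr": [0,0,0]},
  {"travel": [-3.1,0,8.2],"dr": [0,0,0]},
  {"travel": [-1.9,0,8.5],"dr": [0,0,0]},
  {"travel": [-0.6,0,8.7],"dr": [0,0,0]},
  {"travel": [0,0,0],"dr": [0,0,0]},
  {"travel": [0,0,0],"dr": [0,0,0]},
])

```text
clock: 12.58
position: [0.531, -0.1416, 0.1367]
ee_rot: [0.999, -0.038, 0.001, -0.0]
ft_force: [10.0, -1.3, -3.9]
grip_width: 0.175
```

```bash
python3 -c "
from crank import *
o,r=st();l=L(o['position']);print(l)"
```

```text
t 12.57 pos [ 0.531  -0.1416  0.1367] yaw -4.30 tilt [0.003 0.   ] F [10.  -1.3 -3.9] w 0.175
[-0.05903953 -0.13496489  0.13674047]
```

Call:
servo_tool([
  {"travel": [0,0,0],"dr": [0,0,0]},
  {"travel": [0,0,0],"dr": [0,0,0]},
  {"travel": [0,0,0],"dr": [0,0,0]},
  {"travel": [0,0,-20],"dr": [0,0,0]},
  {"travel": [0,0,-60],"dr": [0,0,0]},
  {"travel": [0,0,-60],"dr": [0,0,0]},
  {"travel": [0,0,0],"dr": [0,0,0]},
], claw=0.5)

```text
clock: 13.45
position: [0.5318, -0.1415, 0.2816]
ee_rot: [0.999, -0.037, 0.004, 0.001]
ft_force: [0.1, 0.2, -0.5]
grip_width: 0.503
```

```bash
python3 -c "
from crank import *
o,r=st();print(np.round(o['joint_pos'],2));print(L(o['position']))"
```

```text
t 13.45 pos [ 0.5318 -0.1415  0.2816] yaw -4.29 tilt [ 0.007 -0.003] F [ 0.1  0.2 -0.5] w 0.503
[ 0.8   0.2  -0.71  1.56  0.14  1.42  0.  ]
[-0.0582445  -0.13476419  0.28164705]
```

Call:
servo_tool([
  {"travel": [0,0,0],"dr": [0,0,-10]},
  {"travel": [0,0,0],"dr": [0,0,-10]},
  {"travel": [0,0,0],"dr": [0,0,-10]},
  {"travel": [0,0,0],"dr": [0,0,-10]},
  {"travel": [0,0,0],"dr": [0,0,-10]},
  {"travel": [0,0,0],"dr": [0,0,-10]},
  {"travel": [0,0,0],"dr": [0,0,-10]},
  {"travel": [0,0,0],"dr": [0,0,-10]},
  {"travel": [0,0,0],"dr": [0,0,-10]},
  {"travel": [0,0,0],"dr": [0,0,0]},
])

```text
clock: 14.7
position: [0.5295, -0.1416, 0.276]
ee_rot: [0.734, 0.68, -0.0, -0.001]
ft_force: [0.6, 0.2, -0.0]
grip_width: 0.496
```

Call:
servo_tool([
  {"travel": [56,0,0],"dr": [0,0,0]},
  {"travel": [56,0,0],"dr": [0,0,0]},
  {"travel": [56,0,0],"dr": [0,0,0]},
  {"travel": [56,0,0],"dr": [0,0,0]},
  {"travel": [56,0,0],"dr": [0,0,0]},
  {"travel": [56,0,0],"dr": [0,0,0]},
  {"travel": [56,0,0],"dr": [0,0,0]},
  {"travel": [0,0,0],"dr": [0,0,0]},
  {"travel": [0,0,0],"dr": [0,0,0]},
])

```text
clock: 15.82
position: [0.5593, 0.249, 0.2762]
ee_rot: [0.734, 0.679, -0.001, 0.0]
ft_force: [0.3, 0.2, 0.5]
grip_width: 0.496
```

```bash
python3 -c "
from h import *
w,c=look('w6',s=1.42);o,r=st();print(np.round(o['joint_pos'],2))"
```

```text
t 15.88 pos [0.5597 0.2481 0.2764] yaw 85.49 tilt [-0.    -0.001] F [-0.2 -0.2 -0.3] w 0.502
[ 0.24  0.45 -1.    1.39  0.38  1.5   0.74]
```

View pics/w6.png

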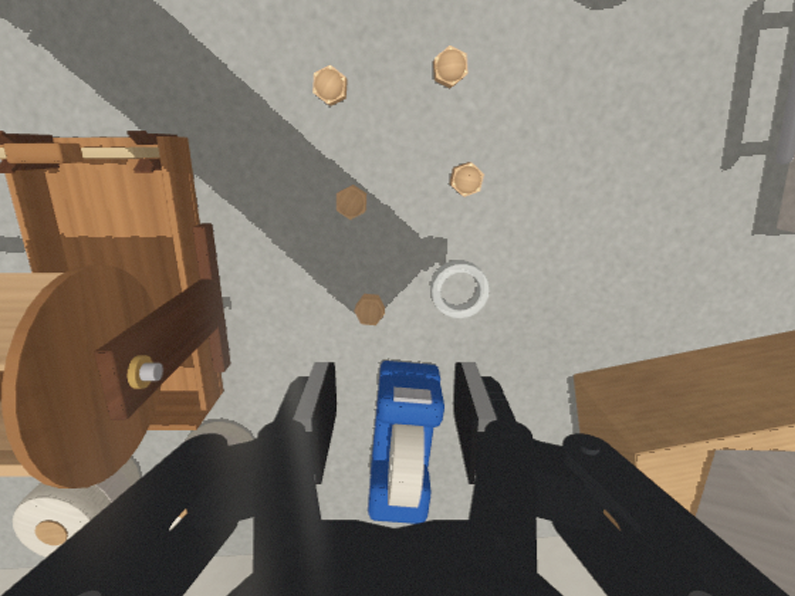

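All five pieces are visible at (329,85), (451,66), (467,180), (351,202) and (369,309); the tape roll is at (460,290) and the blue dispenser's near end at (410,362).

```bash
cat > pc.py <<'E'
from crank import *
E
python3 -c "
from crank import *
c=load('w6')
for u,v in((329,85),(451,66),(467,180),(351,202),(369,309)): print(np.round(ray('w',u/1.42,v/1.42,.014,c),4))
print('disp',ray('w',410/1.42,364/1.42,.04,c),'tape',ray('w',460/1.42,290/1.42,.012,c))
p=ray('w',369/1.42,309/1.42,.014,c); p[2]=.001;to(p)
print('drop',W([0,0,.228]))
"
```

```text
[0.4258 0.2035 0.014 ]
[0.4193 0.3061 0.014 ]
[0.5122 0.3171 0.014 ]
[0.5235 0.2114 0.014 ]
[0.6283 0.2178 0.014 ]
disp [0.67800711 0.25414915 0.04      ] tape [0.6161493  0.30804317 0.012     ]
t 15.88 pos [0.5597 0.2481 0.2764] yaw 85.49 tilt [-0.    -0.001] F [-0.2 -0.2 -0.3] w 0.502
shift [-24.4  70.8 275.4]
drop [ 0.59986 -0.01143  0.228  ]
```

Call:
servo_tool([
  {"travel": [-12,34,0],"dr": [0,0,0]},
  {"travel": [-12,34,0],"dr": [0,0,0]},
  {"travel": [0,0,60],"dr": [0,0,0]},
  {"travel": [0,0,60],"dr": [0,0,0]},
  {"travel": [0,0,60],"dr": [0,0,0]},
  {"travel": [0,0,50],"dr": [0,0,0]},
  {"travel": [0,0,30],"dr": [0,0,0]},
  {"travel": [0,0,13],"dr": [0,0,0]},
  {"travel": [0,0,0],"dr": [0,0,0]},
  {"travel": [0,0,0],"dr": [0,0,0]},
], claw=0.4)

```text
clock: 17.12
position: [0.6264, 0.2203, 0.0056]
ee_rot: [0.734, 0.68, 0.001, 0.001]
ft_force: [0.2, 0.6, 1.2]
grip_width: 0.602
```

Call:
servo_tool([
  {"travel": [0,0,0],"dr": [0,0,0]},
  {"travel": [0,0,0],"dr": [0,0,0]},
  {"travel": [0,0,0],"dr": [0,0,0]},
  {"travel": [0,0,0],"dr": [0,0,0]},
  {"travel": [0,0,0],"dr": [0,0,0]},
], claw=1, squeeze=35)

```text
clock: 17.75
position: [0.6261, 0.2205, 0.0054]
ee_rot: [0.733, 0.68, 0.001, 0.001]
ft_force: [-1.3, -0.8, 5.8]
grip_width: 0.326
```

```bash
python3 -c "
from crank import *
to(W([0,.01,.225]))"
```

```text
t 17.75 pos [0.6261 0.2205 0.0054] yaw 85.69 tilt [0.002 0.   ] F [-1.3 -0.8  5.8] w 0.326
shift [-223.2   -8.4 -219.7]
```

Call:
servo_tool([
  {"travel": [0,0,-25],"dr": [0,0,0]},
  {"travel": [0,0,-60],"dr": [0,0,0]},
  {"travel": [0,0,-60],"dr": [0,0,0]},
  {"travel": [0,0,-60],"dr": [0,0,0]},
  {"travel": [0,0,-60],"dr": [0,0,0]},
  {"travel": [-55,-4,0],"dr": [0,0,0]},
  {"travel": [-56,-4,0],"dr": [0,0,0]},
  {"travel": [-56,0,0],"dr": [0,0,0]},
  {"travel": [-56,0,0],"dr": [0,0,0]},
  {"travel": [0,0,20],"dr": [0,0,0]},
  {"travel": [0,0,22],"dr": [0,0,0]},
  {"travel": [0,0,0],"dr": [0,0,0]},
])

```text
clock: 19.25
position: [0.5998, -0.0006, 0.2267]
ee_rot: [0.733, 0.681, -0.001, -0.001]
ft_force: [-0.8, -0.6, 0.4]
grip_width: 0.321
```

```bash
python3 -c "
from crank import *
w,c=look('w7');print(L(st()[0]['position']))"
```

```text
t 19.30 pos [ 6.004e-01 -5.000e-04  2.277e-01] yaw 85.78 tilt [0. 0.] F [-0.   0.1  0.3] w 0.319
[-0.00028229  0.01097172  0.22773886]
```

View pics/w7.png

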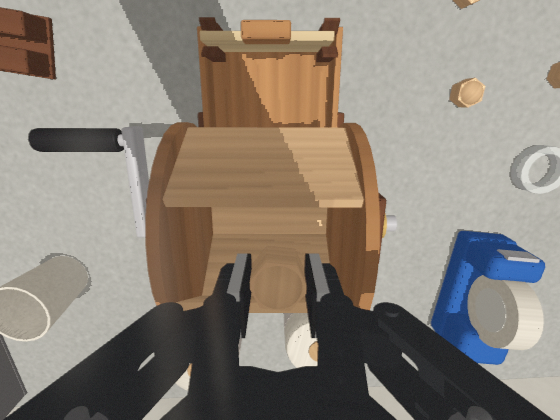

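The drum's opening faces up with the piece held over it, the crank is at the robot's side, and the gate is in its slot. Releasing. I'll track the remaining pieces from the top camera with a colour detector.

Call:
servo_tool([
  {"travel": [0,0,0],"dr": [0,0,0]},
  {"travel": [0,0,0],"dr": [0,0,0]},
  {"travel": [0,0,0],"dr": [0,0,0]},
  {"travel": [0,0,-42],"dr": [0,0,0]},
  {"travel": [51,-23,0],"dr": [0,0,0]},
  {"travel": [51,-23,0],"dr": [0,0,0]},
  {"travel": [51,-23,0],"dr": [0,0,0]},
  {"travel": [52,-23,0],"dr": [0,0,0]},
  {"travel": [0,0,0],"dr": [0,0,0]},
  {"travel": [0,0,0],"dr": [0,0,0]},
], claw=0.45)

```text
clock: 20.55
position: [0.5246, 0.2095, 0.2689]
ee_rot: [0.733, 0.68, -0.0, 0.0]
ft_force: [0.5, -1.4, -0.5]
grip_width: 0.548
```

```bash
cat > det.py <<'E'
from crank import *
def det(cam="wrist",show=True):
    c=cal(cam);im=manip.camera(cam);h=cv2.cvtColor(im,cv2.COLOR_BGR2HSV)
    m=((h[...,0]>5)&(h[...,0]<22)&(h[...,1]>85)&(h[...,2]>50)).astype(np.uint8)
    n,_,s,ce=cv2.connectedComponentsWithStats(m);out=[]
    for i in range(1,n):
        w=ray(cam,*ce[i],.014,c)
        if s[i,4]<(12 if cam=="top" else 80) or s[i,4]>1500 or not(.33<w[0]<.75 and .12<w[1]<.42): continue
        out.append(w); print(cam,np.round(w[:2],4),"area",s[i,4],"box",s[i,2:4])
    return out
E
python3 -c "
from det import *
det('top');P=det();to([.5235,.2114,.0045])"
```

```text
wrist [0.4194 0.3044] area 481 box [25 26]
wrist [0.4255 0.2037] area 390 box [21 25]
wrist [0.5103 0.3155] area 404 box [24 23]
wrist [0.5225 0.2111] area 373 box [21 24]
t 20.65 pos [0.525  0.2084 0.2688] yaw 85.57 tilt [ 0. -0.] F [ 0.1 -0.4 -0.3] w 0.550
shift [  3.   -1.8 264.3]
```

Call:
servo_tool([
  {"travel": [3,-2,60],"dr": [0,0,0]},
  {"travel": [0,0,60],"dr": [0,0,0]},
  {"travel": [0,0,60],"dr": [0,0,0]},
  {"travel": [0,0,50],"dr": [0,0,0]},
  {"travel": [0,0,25],"dr": [0,0,0]},
  {"travel": [0,0,9],"dr": [0,0,0]},
  {"travel": [0,0,0],"dr": [0,0,0]},
  {"travel": [0,0,0],"dr": [0,0,0]},
])

```text
clock: 21.65
position: [0.5235, 0.213, 0.0062]
ee_rot: [0.733, 0.68, 0.001, 0.0]
ft_force: [0.1, 0.5, 0.5]
grip_width: 0.554
```

Call:
servo_tool([
  {"travel": [0,0,0],"dr": [0,0,0]},
  {"travel": [0,0,0],"dr": [0,0,0]},
  {"travel": [0,0,0],"dr": [0,0,0]},
  {"travel": [0,0,0],"dr": [0,0,0]},
  {"travel": [0,0,-25],"dr": [0,0,0]},
  {"travel": [0,0,-60],"dr": [0,0,0]},
  {"travel": [0,0,-60],"dr": [0,0,0]},
  {"travel": [0,0,-60],"dr": [0,0,0]},
  {"travel": [0,0,-60],"dr": [0,0,0]},
  {"travel": [0,0,0],"dr": [0,0,0]},
  {"travel": [0,0,0],"dr": [0,0,0]},
], claw=1)

```text
clock: 23.02
position: [0.5224, 0.2128, 0.2696]
ee_rot: [0.733, 0.68, -0.0, 0.0]
ft_force: [0.1, -0.2, -0.8]
grip_width: 0.293
```

```bash
python3 -c "
from det import *
to(W([0,-.015,.228]))"
```

```text
t 23.02 pos [0.5224 0.2128 0.2696] yaw 85.69 tilt [ 0.    -0.001] F [ 0.1 -0.2 -0.8] w 0.293
shift [-232.7   94.1   41.8]
```

Call:
servo_tool([
  {"travel": [-56,20,0],"dr": [0,0,0]},
  {"travel": [-56,24,0],"dr": [0,0,0]},
  {"travel": [-56,25,0],"dr": [0,0,0]},
  {"travel": [-56,25,0],"dr": [0,0,0]},
  {"travel": [-9,0,20],"dr": [0,0,0]},
  {"travel": [0,0,22],"dr": [0,0,0]},
  {"travel": [0,0,0],"dr": [0,0,0]},
  {"travel": [0,0,0],"dr": [0,0,0]},
])

```text
clock: 24.02
position: [0.5987, -0.026, 0.2281]
ee_rot: [0.733, 0.68, -0.0, -0.0]
ft_force: [0.0, 0.9, 0.2]
grip_width: 0.292
```

Call:
servo_tool([
  {"travel": [0,0,0],"dr": [0,0,0]},
  {"travel": [0,0,0],"dr": [0,0,0]},
  {"travel": [0,0,0],"dr": [0,0,0]},
  {"travel": [0,0,-42],"dr": [0,0,0]},
  {"travel": [55,-19,0],"dr": [0,0,0]},
  {"travel": [56,-19,0],"dr": [0,0,0]},
  {"travel": [56,-19,0],"dr": [0,0,0]},
  {"travel": [56,-19,0],"dr": [0,0,0]},
  {"travel": [56,-19,0],"dr": [0,0,0]},
  {"travel": [55,-19,0],"dr": [0,0,0]},
  {"travel": [0,0,0],"dr": [0,0,0]},
  {"travel": [0,0,0],"dr": [0,0,0]},
], claw=0.45)

```text
clock: 25.52
position: [0.5103, 0.3151, 0.2698]
ee_rot: [0.733, 0.68, -0.0, 0.0]
ft_force: [0.8, -0.5, -0.4]
grip_width: 0.553
```

```bash
python3 -c "
from det import *
det();to([.5113,.3160,.0055])"
```

```text
wrist [0.4193 0.3052] area 402 box [22 25]
wrist [0.4254 0.2042] area 481 box [25 25]
wrist [0.5104 0.3166] area 372 box [22 23]
t 25.57 pos [0.5109 0.3142 0.2698] yaw 85.61 tilt [ 0.    -0.001] F [0.8 0.3 0.2] w 0.551
shift [2.000e+00 2.000e-01 2.643e+02]
```

Call:
servo_tool([
  {"travel": [2,0,60],"dr": [0,0,0]},
  {"travel": [0,0,60],"dr": [0,0,0]},
  {"travel": [0,0,60],"dr": [0,0,0]},
  {"travel": [0,0,50],"dr": [0,0,0]},
  {"travel": [0,0,25],"dr": [0,0,0]},
  {"travel": [0,0,9],"dr": [0,0,0]},
  {"travel": [0,0,0],"dr": [0,0,0]},
  {"travel": [0,0,0],"dr": [0,0,0]},
])

```text
clock: 26.58
position: [0.5113, 0.3174, 0.0073]
ee_rot: [0.733, 0.68, 0.001, 0.0]
ft_force: [-0.2, 0.1, 0.1]
grip_width: 0.549
```

Call:
servo_tool([
  {"travel": [0,0,0],"dr": [0,0,0]},
  {"travel": [0,0,0],"dr": [0,0,0]},
  {"travel": [0,0,0],"dr": [0,0,0]},
  {"travel": [0,0,0],"dr": [0,0,0]},
  {"travel": [0,0,-25],"dr": [0,0,0]},
  {"travel": [0,0,-60],"dr": [0,0,0]},
  {"travel": [0,0,-60],"dr": [0,0,0]},
  {"travel": [0,0,-60],"dr": [0,0,0]},
  {"travel": [0,0,-60],"dr": [0,0,0]},
  {"travel": [0,0,0],"dr": [0,0,0]},
  {"travel": [0,0,0],"dr": [0,0,0]},
], claw=1)

```text
clock: 27.95
position: [0.51, 0.3172, 0.2715]
ee_rot: [0.733, 0.68, 0.0, 0.0]
ft_force: [-0.1, -0.3, -0.7]
grip_width: 0.305
```

```bash
python3 -c "
from det import *
to(W([0,.02,.228]))"
```

```text
t 27.95 pos [0.51   0.3172 0.2715] yaw 85.72 tilt [ 0.001 -0.   ] F [-0.1 -0.3 -0.7] w 0.305
shift [-301.   114.1   43.6]
```

Call:
servo_tool([
  {"travel": [-55,18,0],"dr": [0,0,0]},
  {"travel": [-55,24,0],"dr": [0,0,0]},
  {"travel": [-55,24,0],"dr": [0,0,0]},
  {"travel": [-55,24,0],"dr": [0,0,0]},
  {"travel": [-55,24,0],"dr": [0,0,0]},
  {"travel": [-26,0,0],"dr": [0,0,0]},
  {"travel": [0,0,22],"dr": [0,0,0]},
  {"travel": [0,0,21],"dr": [0,0,0]},
  {"travel": [0,0,0],"dr": [0,0,0]},
  {"travel": [0,0,0],"dr": [0,0,0]},
])

```text
clock: 29.2
position: [0.6013, 0.0087, 0.2282]
ee_rot: [0.733, 0.68, -0.0, -0.0]
ft_force: [0.7, -0.7, -0.0]
grip_width: 0.302
```

Call:
servo_tool([
  {"travel": [0,0,0],"dr": [0,0,0]},
  {"travel": [0,0,0],"dr": [0,0,0]},
  {"travel": [0,0,0],"dr": [0,0,0]},
  {"travel": [0,0,-42],"dr": [0,0,0]},
  {"travel": [36,-38,0],"dr": [0,0,0]},
  {"travel": [36,-38,0],"dr": [0,0,0]},
  {"travel": [36,-38,0],"dr": [0,0,0]},
  {"travel": [37,-38,0],"dr": [0,0,0]},
  {"travel": [37,-38,0],"dr": [0,0,0]},
  {"travel": [0,0,0],"dr": [0,0,0]},
  {"travel": [0,0,0],"dr": [0,0,0]},
], claw=0.45)

```text
clock: 30.58
position: [0.426, 0.2037, 0.2701]
ee_rot: [0.733, 0.68, 0.0, 0.001]
ft_force: [-0.4, -1.2, -0.6]
grip_width: 0.555
```

```bash
python3 -c "
from det import *
det();to([.4263,.2040,.006])"
```

```text
wrist [0.4184 0.3044] area 389 box [23 23]
wrist [0.4247 0.2038] area 372 box [20 25]
t 30.62 pos [0.4263 0.2033 0.2699] yaw 85.61 tilt [ 0. -0.] F [-0.1 -0.2 -0. ] w 0.547
shift [ 8.000e-01 -1.000e-01  2.639e+02]
```

Call:
servo_tool([
  {"travel": [1,0,60],"dr": [0,0,0]},
  {"travel": [0,0,60],"dr": [0,0,0]},
  {"travel": [0,0,60],"dr": [0,0,0]},
  {"travel": [0,0,50],"dr": [0,0,0]},
  {"travel": [0,0,25],"dr": [0,0,0]},
  {"travel": [0,0,9],"dr": [0,0,0]},
  {"travel": [0,0,0],"dr": [0,0,0]},
  {"travel": [0,0,0],"dr": [0,0,0]},
])

```text
clock: 31.62
position: [0.4267, 0.2053, 0.0069]
ee_rot: [0.733, 0.68, 0.001, 0.0]
ft_force: [0.2, -0.6, 0.2]
grip_width: 0.55
```

Call:
servo_tool([
  {"travel": [0,0,0],"dr": [0,0,0]},
  {"travel": [0,0,0],"dr": [0,0,0]},
  {"travel": [0,0,0],"dr": [0,0,0]},
  {"travel": [0,0,0],"dr": [0,0,0]},
  {"travel": [0,0,-25],"dr": [0,0,0]},
  {"travel": [0,0,-60],"dr": [0,0,0]},
  {"travel": [0,0,-60],"dr": [0,0,0]},
  {"travel": [0,0,-60],"dr": [0,0,0]},
  {"travel": [0,0,-60],"dr": [0,0,0]},
  {"travel": [0,0,0],"dr": [0,0,0]},
  {"travel": [0,0,0],"dr": [0,0,0]},
], claw=1)

```text
clock: 33.0
position: [0.4256, 0.2049, 0.2707]
ee_rot: [0.733, 0.68, -0.0, 0.001]
ft_force: [0.5, 0.2, -1.0]
grip_width: 0.296
```

```bash
python3 -c "
from det import *
to(W([0,-.02,.228]))"
```

```text
t 33.00 pos [0.4256 0.2049 0.2707] yaw 85.67 tilt [ 0.001 -0.001] F [ 0.5  0.2 -1. ] w 0.296
shift [-222.5  190.1   43.1]
```

Call:
servo_tool([
  {"travel": [-45,38,0],"dr": [0,0,0]},
  {"travel": [-45,38,0],"dr": [0,0,0]},
  {"travel": [-45,38,0],"dr": [0,0,0]},
  {"travel": [-45,38,0],"dr": [0,0,0]},
  {"travel": [-43,38,0],"dr": [0,0,0]},
  {"travel": [0,0,22],"dr": [0,0,0]},
  {"travel": [0,0,21],"dr": [0,0,0]},
  {"travel": [0,0,0],"dr": [0,0,0]},
  {"travel": [0,0,0],"dr": [0,0,0]},
])

```text
clock: 34.12
position: [0.5984, -0.0311, 0.228]
ee_rot: [0.733, 0.68, -0.0, -0.0]
ft_force: [0.2, 0.4, 0.5]
grip_width: 0.292
```

Call:
servo_tool([
  {"travel": [0,0,0],"dr": [0,0,0]},
  {"travel": [0,0,0],"dr": [0,0,0]},
  {"travel": [0,0,0],"dr": [0,0,0]},
  {"travel": [0,0,-42],"dr": [0,0,0]},
  {"travel": [46,-29,0],"dr": [0,0,0]},
  {"travel": [46,-29,0],"dr": [0,0,0]},
  {"travel": [46,-29,0],"dr": [0,0,0]},
  {"travel": [46,-29,0],"dr": [0,0,0]},
  {"travel": [46,-29,0],"dr": [0,0,0]},
  {"travel": [46,-29,0],"dr": [0,0,0]},
  {"travel": [46,-29,0],"dr": [0,0,0]},
  {"travel": [0,0,0],"dr": [0,0,0]},
], claw=0.45)

```text
clock: 35.62
position: [0.4169, 0.3092, 0.2705]
ee_rot: [0.73, 0.683, 0.001, -0.0]
ft_force: [-0.3, -0.6, -0.0]
grip_width: 0.556
```

```bash
python3 -c "
from det import *
import time
manip.camera('wrist')
det();to([.4194,.3044,.006])"
```

```text
wrist [0.4185 0.3052] area 375 box [21 24]
t 35.73 pos [0.4201 0.3051 0.27  ] yaw 85.77 tilt [ 0. -0.] F [ 1.  -0.2 -0.4] w 0.546
shift [ -0.7  -0.7 264. ]
```

Call:
servo_tool([
  {"travel": [0,0,60],"dr": [0,0,0]},
  {"travel": [0,0,60],"dr": [0,0,0]},
  {"travel": [0,0,60],"dr": [0,0,0]},
  {"travel": [0,0,50],"dr": [0,0,0]},
  {"travel": [0,0,25],"dr": [0,0,0]},
  {"travel": [0,0,9],"dr": [0,0,0]},
  {"travel": [0,0,0],"dr": [0,0,0]},
  {"travel": [0,0,0],"dr": [0,0,0]},
])

```text
clock: 36.72
position: [0.4211, 0.3051, 0.0071]
ee_rot: [0.733, 0.68, 0.001, 0.0]
ft_force: [-0.2, 0.0, -0.3]
grip_width: 0.549
```

Call:
servo_tool([
  {"travel": [0,0,0],"dr": [0,0,0]},
  {"travel": [0,0,0],"dr": [0,0,0]},
  {"travel": [0,0,0],"dr": [0,0,0]},
  {"travel": [0,0,0],"dr": [0,0,0]},
  {"travel": [0,0,-25],"dr": [0,0,0]},
  {"travel": [0,0,-60],"dr": [0,0,0]},
  {"travel": [0,0,-60],"dr": [0,0,0]},
  {"travel": [0,0,-60],"dr": [0,0,0]},
  {"travel": [0,0,-60],"dr": [0,0,0]},
  {"travel": [0,0,0],"dr": [0,0,0]},
  {"travel": [0,0,0],"dr": [0,0,0]},
], claw=1)

```text
clock: 38.1
position: [0.4201, 0.3046, 0.2707]
ee_rot: [0.733, 0.68, -0.0, 0.0]
ft_force: [0.1, 0.2, -1.3]
grip_width: 0.295
```

```bash
python3 -c "
from det import *
to(W([0,.0,.228]))"
```

```text
t 38.10 pos [0.4201 0.3046 0.2707] yaw 85.68 tilt [ 0.001 -0.001] F [ 0.1  0.2 -1.3] w 0.295
shift [-301.6  203.    43. ]
```

Call:
servo_tool([
  {"travel": [-43,29,0],"dr": [0,0,0]},
  {"travel": [-43,29,0],"dr": [0,0,0]},
  {"travel": [-43,29,0],"dr": [0,0,0]},
  {"travel": [-43,29,0],"dr": [0,0,0]},
  {"travel": [-43,29,0],"dr": [0,0,0]},
  {"travel": [-43,29,0],"dr": [0,0,0]},
  {"travel": [-43,29,0],"dr": [0,0,0]},
  {"travel": [0,0,22],"dr": [0,0,0]},
  {"travel": [0,0,21],"dr": [0,0,0]},
  {"travel": [0,0,0],"dr": [0,0,0]},
  {"travel": [0,0,0],"dr": [0,0,0]},
])

```text
clock: 39.48
position: [0.5999, -0.0102, 0.2281]
ee_rot: [0.733, 0.68, -0.0, -0.0]
ft_force: [-0.3, 0.3, 0.6]
grip_width: 0.295
```

Call:
servo_tool([
  {"travel": [0,0,0],"dr": [0,0,0]},
  {"travel": [0,0,0],"dr": [0,0,0]},
  {"travel": [0,0,0],"dr": [0,0,0]},
  {"travel": [0,0,-42],"dr": [0,0,0]},
  {"travel": [0,30,-30],"dr": [0,0,0]},
  {"travel": [0,30,-30],"dr": [0,0,0]},
  {"travel": [0,0,0],"dr": [0,0,0]},
  {"travel": [0,0,0],"dr": [0,0,0]},
], claw=0.45)

```text
clock: 40.48
position: [0.6594, -0.0145, 0.3292]
ee_rot: [0.733, 0.68, -0.0, -0.0]
ft_force: [0.2, 0.5, 0.0]
grip_width: 0.55
```

```bash
python3 -c "
from det import *
look('w8',s=1.2);o,_=st();print(L(o['position']));det('top');det()"
```

```text
t 40.52 pos [ 0.6591 -0.0148  0.3291] yaw 85.73 tilt [-0.001 -0.   ] F [ 0.2 -0.5 -0.5] w 0.550
[0.05933275 0.00107856 0.32909479]
```

View pics/w8.png

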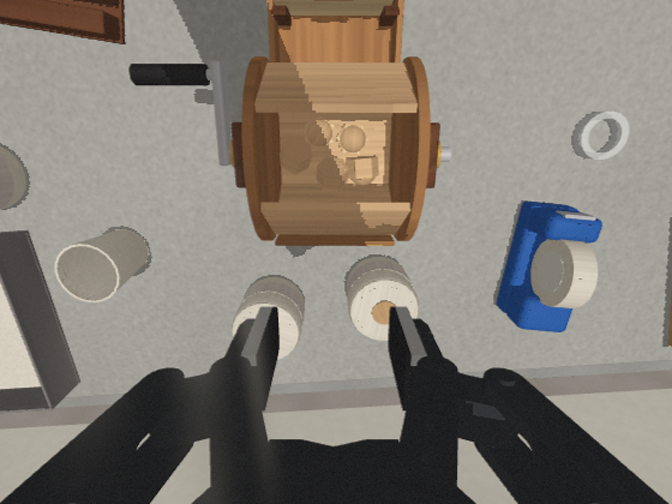

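All five pieces lie in the drum at about (352,138), (318,135), (295,155), (330,172) and (362,168). The table is clear of pieces and the gate is in place. Next is the crank.

Call:
servo_tool([
  {"travel": [0,0,0],"dr": [0,0,10]},
  {"travel": [0,0,0],"dr": [0,0,10]},
  {"travel": [0,0,0],"dr": [0,0,10]},
  {"travel": [0,0,0],"dr": [0,0,10]},
  {"travel": [0,0,0],"dr": [0,0,10]},
  {"travel": [0,0,0],"dr": [0,0,10]},
  {"travel": [0,0,0],"dr": [0,0,10]},
  {"travel": [0,0,0],"dr": [0,0,10]},
  {"travel": [0,0,0],"dr": [0,0,10]},
  {"travel": [0,0,0],"dr": [0,0,0]},
])

```text
clock: 41.88
position: [0.6593, -0.0152, 0.3297]
ee_rot: [0.999, -0.037, -0.0, 0.0]
ft_force: [-0.4, 0.0, 0.6]
grip_width: 0.549
```

Call:
servo_tool([
  {"travel": [-29,34,10],"dr": [0,0,0]},
  {"travel": [-29,34,10],"dr": [0,0,0]},
  {"travel": [-30,34,10],"dr": [0,0,0]},
  {"travel": [-30,34,10],"dr": [0,0,0]},
  {"travel": [0,0,0],"dr": [0,0,0]},
  {"travel": [0,0,0],"dr": [0,0,0]},
])

```text
clock: 42.62
position: [0.5319, -0.1414, 0.2901]
ee_rot: [0.999, -0.036, 0.0, 0.0]
ft_force: [0.3, 0.8, -0.3]
grip_width: 0.549
```

```bash
python3 -c "
from det import *
to(W([-.059,-.135,.136]),-4.3)
c=cal('wrist');im=manip.camera('wrist');m=(im.max(2)<45).astype(np.uint8);m[250:]=0
n,_,s,ce=cv2.connectedComponentsWithStats(m)
for i in range(1,n):
  if s[i,4]>300: print(ce[i],s[i],L(ray('w',*ce[i],.155,c)))
arc(0,np.pi,24)"
```

```text
t 42.62 pos [ 0.5319 -0.1414  0.2901] yaw -4.15 tilt [ 0. -0.] F [ 0.3  0.8 -0.3] w 0.549
shift [ -1.    0.3 154.1]
turn dr_z 0.2, then shift [ -0.9   0.3 154.1]
[277.21554404 185.36373057] [269 155  17  62 965] [-0.05780951 -0.12627112  0.155     ]
[0.5, 0, -7.8] [1.5, 0, -7.7] [2.5, 0, -7.4] [3.5, 0, -7.0] [4.4, 0, -6.5] [5.2, 0, -5.9] [5.9, 0, -5.2] [6.5, 0, -4.4] [7.0, 0, -3.5] [7.4, 0, -2.5] [7.7, 0, -1.5] [7.8, 0, -0.5] [7.8, 0, 0.5] [7.7, 0, 1.5] [7.4, 0, 2.5] [7.0, 0, 3.5] [6.5, 0, 4.4] [5.9, 0, 5.2] [5.2, 0, 5.9] [4.4, 0, 6.5] [3.5, 0, 7.0] [2.5, 0, 7.4] [1.5, 0, 7.7] [0.5, 0, 7.8]
```

Call:
servo_tool([
  {"travel": [-0.5,0,50],"dr": [0,0,0.2]},
  {"travel": [0,0,50],"dr": [0,0,0]},
  {"travel": [0,0,35],"dr": [0,0,0]},
  {"travel": [0,0,18],"dr": [0,0,0]},
  {"travel": [0,0,0],"dr": [0,0,0]},
  {"travel": [0,0,0],"dr": [0,0,0]},
])

```text
clock: 43.42
position: [0.5326, -0.1415, 0.1385]
ee_rot: [0.999, -0.039, 0.001, 0.0]
ft_force: [0.1, -0.3, 0.3]
grip_width: 0.55
```

Call:
servo_tool([
  {"travel": [0,0,0],"dr": [0,0,0]},
  {"travel": [0,0,0],"dr": [0,0,0]},
  {"travel": [0,0,0],"dr": [0,0,0]},
  {"travel": [0,0,0],"dr": [0,0,0]},
  {"travel": [0,0,0],"dr": [0,0,0]},
], claw=1, squeeze=40)

```text
clock: 44.05
position: [0.5314, -0.1419, 0.137]
ee_rot: [0.999, -0.039, -0.0, 0.0]
ft_force: [-4.0, -1.0, 2.4]
grip_width: 0.172
```

```bash
python3 -c "
from det import *
print(L(st()[0]['position']))"
```

```text
t 44.05 pos [ 0.5314 -0.1419  0.137 ] yaw -4.51 tilt [-0. -0.] F [-4.  -1.   2.4] w 0.172
[-0.05859264 -0.13518448  0.13700181]
```

Gripped. Leading the crank over the top in two halves.

Call:
servo_tool([
  {"travel": [0.5,0,-7.8],"dr": [0,0,0]},
  {"travel": [1.5,0,-7.7],"dr": [0,0,0]},
  {"travel": [2.5,0,-7.4],"dr": [0,0,0]},
  {"travel": [3.5,0,-7],"dr": [0,0,0]},
  {"travel": [4.4,0,-6.5],"dr": [0,0,0]},
  {"travel": [5.2,0,-5.9],"dr": [0,0,0]},
  {"travel": [5.9,0,-5.2],"dr": [0,0,0]},
  {"travel": [6.5,0,-4.4],"dr": [0,0,0]},
  {"travel": [7,0,-3.5],"dr": [0,0,0]},
  {"travel": [7.4,0,-2.5],"dr": [0,0,0]},
  {"travel": [7.7,0,-1.5],"dr": [0,0,0]},
  {"travel": [7.8,0,-0.5],"dr": [0,0,0]},
])

```text
clock: 45.55
position: [0.5919, -0.1465, 0.1988]
ee_rot: [0.999, -0.039, 0.001, 0.0]
ft_force: [-5.7, -0.2, 6.0]
grip_width: 0.172
```

```bash
python3 -c "
from det import *
print(L(st()[0]['position']))"
```

```text
t 45.55 pos [ 0.5919 -0.1465  0.1988] yaw -4.52 tilt [ 0.002 -0.001] F [-5.7 -0.2  6. ] w 0.172
[ 0.00209658 -0.13528968  0.19880704]
```

Call:
servo_tool([
  {"travel": [7.5,0,0.5],"dr": [0,0,0]},
  {"travel": [7.5,0,1.5],"dr": [0,0,0]},
  {"travel": [7.4,0,2.5],"dr": [0,0,0]},
  {"travel": [7,0,3.5],"dr": [0,0,0]},
  {"travel": [6.5,0,4.4],"dr": [0,0,0]},
  {"travel": [5.9,0,5.2],"dr": [0,0,0]},
  {"travel": [5.2,0,5.9],"dr": [0,0,0]},
  {"travel": [4.4,0,6.5],"dr": [0,0,0]},
  {"travel": [3.5,0,7],"dr": [0,0,0]},
  {"travel": [2.3,0,7.4],"dr": [0,0,0]},
  {"travel": [1.2,0,7.7],"dr": [0,0,0]},
  {"travel": [0,0,7.8],"dr": [0,0,0]},
])

```text
clock: 47.05
position: [0.6507, -0.151, 0.137]
ee_rot: [0.999, -0.039, 0.002, -0.0]
ft_force: [7.9, -0.3, 3.0]
grip_width: 0.17
```

Call:
servo_tool([
  {"travel": [0,0,0],"dr": [0,0,0]},
  {"travel": [0,0,0],"dr": [0,0,0]},
  {"travel": [0,0,0],"dr": [0,0,0]},
  {"travel": [0,0,0],"dr": [0,0,0]},
  {"travel": [0,0,0],"dr": [0,0,0]},
  {"travel": [0,0,0],"dr": [0,0,0]},
  {"travel": [0,0,0],"dr": [0,0,0]},
  {"travel": [0,0,0],"dr": [0,0,0]},
])

```text
clock: 48.05
position: [0.6505, -0.151, 0.1361]
ee_rot: [0.999, -0.039, 0.001, -0.0]
ft_force: [11.8, -0.7, -4.6]
grip_width: 0.173
```

```bash
python3 -c "
from det import *
print(L(st()[0]['position']))
s,c=look('s9','scene');cv2.imwrite('pics/s9.png',cv2.resize(s[140:300,205:365],(600,600),interpolation=cv2.INTER_CUBIC))"
```

```text
t 48.05 pos [ 0.6505 -0.151   0.1361] yaw -4.51 tilt [0.002 0.   ] F [11.8 -0.7 -4.6] w 0.173
[ 0.06082691 -0.13542431  0.13607144]
```

View pics/s9.png

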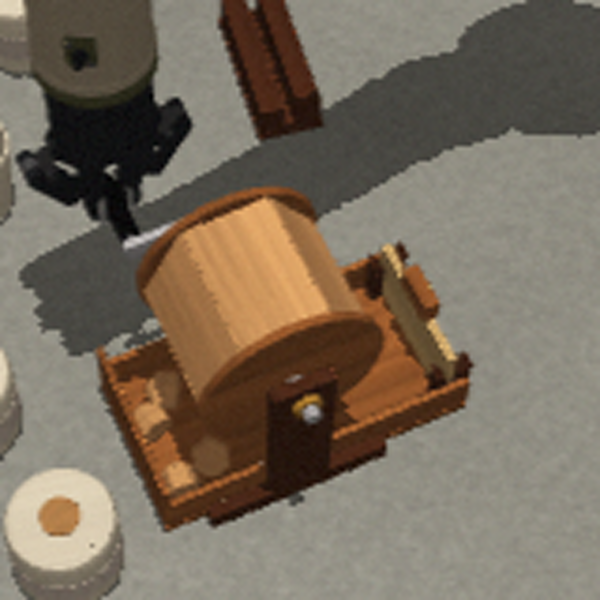

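Four pieces are visible in the rear of the tray at (150,420), (165,388), (178,475) and (212,455). The fifth is hidden, perhaps under the drum, and the gate is home. I'll swing the drum a little to free anything stuck.

Call:
servo_tool([
  {"travel": [-1,0,12],"dr": [0,0,0]},
  {"travel": [1,0,-12],"dr": [0,0,0]},
  {"travel": [-1,0,-14],"dr": [0,0,0]},
  {"travel": [1,0,14],"dr": [0,0,0]},
  {"travel": [-1,0,12],"dr": [0,0,0]},
  {"travel": [1,0,-12],"dr": [0,0,0]},
  {"travel": [-1,0,-14],"dr": [0,0,0]},
  {"travel": [1,0,14],"dr": [0,0,0]},
  {"travel": [0,0,0],"dr": [0,0,0]},
  {"travel": [0,0,0],"dr": [0,0,0]},
  {"travel": [0,0,0],"dr": [0,0,0]},
])

```text
clock: 49.48
position: [0.6504, -0.151, 0.1359]
ee_rot: [0.999, -0.039, 0.001, -0.0]
ft_force: [12.6, -1.0, -5.2]
grip_width: 0.17
```

```bash
python3 -c "
from det import *
print(L(st()[0]['position']))
s,c=look('s10','scene');t,_=look('t10','top');w,_=look('w10')
f=lambda a:cv2.resize(a,(400,400),interpolation=cv2.INTER_CUBIC)
cv2.imwrite('pics/m10.png',np.hstack([f(s[180:290,215:325]),f(t[160:255,230:325])]))"
```

```text
t 49.48 pos [ 0.6504 -0.151   0.1359] yaw -4.51 tilt [0.002 0.   ] F [12.6 -1.  -5.2] w 0.170
[ 0.06078357 -0.13545276  0.13589732]
```

View pics/m10.png

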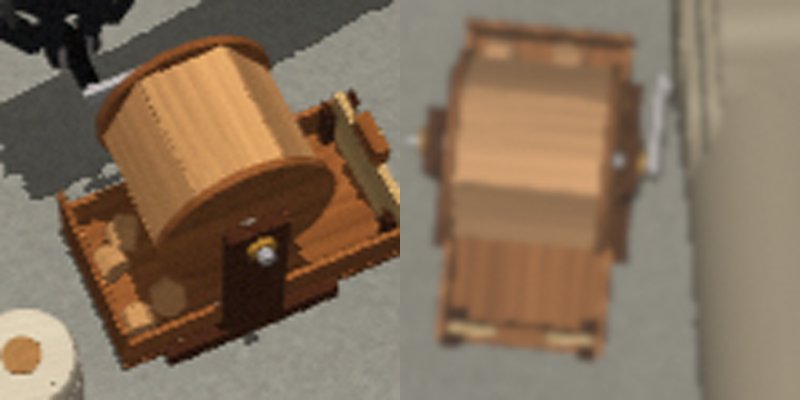

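The same four pieces are visible and nothing has fallen outside. The fifth is either under the drum or still in it. Cranking back will show which.

Call:
servo_tool([
  {"travel": [-0.5,0,-7.8],"dr": [0,0,0]},
  {"travel": [-1.5,0,-7.7],"dr": [0,0,0]},
  {"travel": [-2.5,0,-7.4],"dr": [0,0,0]},
  {"travel": [-3.5,0,-7],"dr": [0,0,0]},
  {"travel": [-4.4,0,-6.5],"dr": [0,0,0]},
  {"travel": [-5.2,0,-5.9],"dr": [0,0,0]},
  {"travel": [-5.9,0,-5.2],"dr": [0,0,0]},
  {"travel": [-6.5,0,-4.4],"dr": [0,0,0]},
  {"travel": [-7,0,-3.5],"dr": [0,0,0]},
  {"travel": [-7.4,0,-2.5],"dr": [0,0,0]},
  {"travel": [-7.6,0,-1.5],"dr": [0,0,0]},
  {"travel": [-7.6,0,-0.5],"dr": [0,0,0]},
])

```text
clock: 51.12
position: [0.5912, -0.1465, 0.1985]
ee_rot: [0.999, -0.039, 0.002, 0.0]
ft_force: [3.5, -1.0, 13.6]
grip_width: 0.168
```

Call:
servo_tool([
  {"travel": [-7.5,0,0.5],"dr": [0,0,0]},
  {"travel": [-7.5,0,1.5],"dr": [0,0,0]},
  {"travel": [-7.4,0,2.5],"dr": [0,0,0]},
  {"travel": [-7,0,3.5],"dr": [0,0,0]},
  {"travel": [-6.5,0,4.4],"dr": [0,0,0]},
  {"travel": [-5.9,0,5.2],"dr": [0,0,0]},
  {"travel": [-5.2,0,5.9],"dr": [0,0,0]},
  {"travel": [-4.4,0,6.5],"dr": [0,0,0]},
  {"travel": [-3.5,0,7],"dr": [0,0,0]},
  {"travel": [-2.4,0,7.4],"dr": [0,0,0]},
  {"travel": [-1.5,0,7.7],"dr": [0,0,0]},
  {"travel": [-0.5,0,7.8],"dr": [0,0,0]},
])

```text
clock: 52.62
position: [0.5312, -0.1418, 0.1366]
ee_rot: [0.999, -0.039, 0.0, 0.0]
ft_force: [4.6, -1.9, 4.1]
grip_width: 0.172
```

Call:
servo_tool([
  {"travel": [0,0,0],"dr": [0,0,0]},
  {"travel": [0,0,0],"dr": [0,0,0]},
])

```text
clock: 52.88
position: [0.5311, -0.1418, 0.1361]
ee_rot: [0.999, -0.039, 0.0, -0.0]
ft_force: [6.1, -2.1, -3.1]
grip_width: 0.172
```

```bash
python3 -c "
from det import *
print(L(st()[0]['position']))"
```

```text
t 52.88 pos [ 0.5311 -0.1418  0.1361] yaw -4.51 tilt [0.001 0.   ] F [ 6.1 -2.1 -3.1] w 0.172
[-0.0588602  -0.13512827  0.13608479]
```

Call:
servo_tool([
  {"travel": [0,0,0],"dr": [0,0,0]},
  {"travel": [0,0,0],"dr": [0,0,0]},
  {"travel": [0,0,0],"dr": [0,0,0]},
  {"travel": [0,0,-20],"dr": [0,0,0]},
  {"travel": [0,0,-60],"dr": [0,0,0]},
  {"travel": [0,0,-60],"dr": [0,0,0]},
  {"travel": [0,0,-54],"dr": [0,0,0]},
  {"travel": [50,-30,0],"dr": [0,0,0]},
  {"travel": [0,0,0],"dr": [0,0,0]},
  {"travel": [0,0,0],"dr": [0,0,0]},
], claw=0.5)

```text
clock: 54.12
position: [0.5828, -0.1155, 0.3316]
ee_rot: [0.999, -0.039, 0.0, -0.0]
ft_force: [-0.7, 0.2, -0.4]
grip_width: 0.498
```

```bash
python3 -c "
from det import *
print(L(st()[0]['position']))
s,c=look('s11','scene');w,_=look('w11');t,_=look('t11','top')
f=lambda a:cv2.resize(a,(400,300),interpolation=cv2.INTER_CUBIC)
W_=cv2.resize(w[0:300,80:480],(800,600)[:1]+(600,)) if 0 else f(w[0:210,120:400])
m=np.vstack([np.hstack([W_,f(w[:, :])]),np.hstack([f(s[180:282,210:346]),f(t[160:253,220:344])])])
cv2.imwrite('pics/m11.png',m)"
```

```text
t 54.12 pos [ 0.5828 -0.1155  0.3316] yaw -4.46 tilt [0. 0.] F [-0.7  0.2 -0.4] w 0.498
[-0.00924658 -0.10502499  0.33159448]
```

View pics/m11.png

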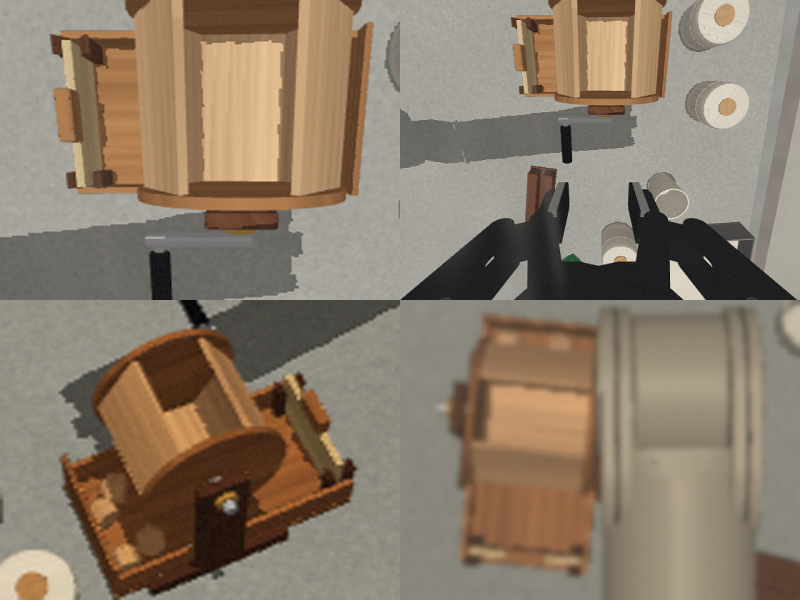

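The drum is empty with its open side up, the gate is home, and four pieces are visible in the rear of the tray. The fifth should be under the drum. I'll check numerically that the whole drum floor was in view and that no piece lies elsewhere.

```bash
python3 -c "
from det import *
c=load('w11')
for x in(-.031,.031):
  for y in(-.053,.053): print('drum floor',x,y,proj('w',W([x,y,.101]),c).round())
for n in('s11','t11','w11'):
  c=load(n);im=cv2.imread(f'pics/{n}.png');h=cv2.cvtColor(im,cv2.COLOR_BGR2HSV)
  m=((h[...,0]>5)&(h[...,0]<22)&(h[...,1]>85)&(h[...,2]>50)).astype(np.uint8)
  k,_,s,ce=cv2.connectedComponentsWithStats(m)
  for i in range(1,k):
    if 15<s[i,4]<800:
      w=ray('x',*ce[i],.014,c); print(n,ce[i].round(),s[i,4],'cradle',L(w)[:2].round(3))
"
```

```text
drum floor -0.031 -0.053 [258. 128.]
drum floor -0.031 0.053 [256.  26.]
drum floor 0.031 -0.053 [311. 128.]
drum floor 0.031 0.053 [314.  26.]
s11 [203.   5.] 254 cradle [-0.201 -1.159]
s11 [234.   3.] 125 cradle [-0.326 -1.121]
s11 [150.  17.] 191 cradle [ 0.025 -1.171]
s11 [493.  39.] 239 cradle [-1.199 -0.48 ]
s11 [544.  88.] 384 cradle [-1.198 -0.177]
s11 [209. 134.] 54 cradle [ 0.024 -0.483]
s11 [282. 153.] 184 cradle [-0.17  -0.303]
s11 [276. 162.] 174 cradle [-0.137 -0.278]
s11 [193. 239.] 78 cradle [ 0.212 -0.119]
s11 [220. 277.] 93 cradle [0.181 0.031]
s11 [549. 376.] 198 cradle [-0.493  0.641]
s11 [316. 412.] 520 cradle [0.095 0.464]
t11 [293. 136.] 47 cradle [ 0.231 -0.083]
t11 [250. 141.] 49 cradle [0.2   0.066]
t11 [390. 199.] 49 cradle [ 0.045 -0.443]
t11 [347. 250.] 515 cradle [-0.149 -0.308]
t11 [102. 339.] 650 cradle [-0.53   0.502]
w11 [454.  21.] 657 cradle [0.224 0.076]
w11 [458. 149.] 450 cradle [ 0.259 -0.091]
w11 [308. 363.] 107 cradle [ 0.048 -0.491]
```

```bash
python3 -c "
from h import *
st();print(manip.hand_in())"
```

```text
t 54.27 pos [ 0.5824 -0.1164  0.3316] yaw -4.57 tilt [ 0.001 -0.001] F [-0.3 -0.1 -0.1] w 0.497
the job is handed in; nothing more can be done
None
```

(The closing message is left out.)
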